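# Make up a machine's accessory kit in its foam inserts and thread rack

### The job

Make up the accessory kit for the machine that is going out: lay the red and the yellow screwdriver each in the foam insert cut to its own outline, stand the oil bottle in the round well, and stand the red and the yellow spool upright one behind the other in the aluminium thread rack, between its black end wall and the orange stop. Slide the stop up snug against the spools so that they cannot shift on the journey, and keep the oil bottle upright all the while.

Things in the scene. Friction and masses are not known exactly. Their poses are not given: they have to be found in the camera images.
- red_screwdriver: Loose screwdriver lying flat, red handle, steel shaft, 183 mm long, 90 g. Origin: midway along it, on its underside. Own y axis runs along it towards the handle end: handle 24 mm thick from y = +6 to +92 mm, shaft (6 mm thick) from y = +6 to -92 mm, axis 12 mm above the underside. Grip the handle at about y = +45 mm.
- yellow_screwdriver: Loose short screwdriver lying flat, yellow handle, steel shaft, 120 mm long, 90 g. Origin: midway along it, on its underside. Own y axis runs along it towards the handle end: handle 20 mm thick from y = -2 to +60 mm, shaft (6 mm thick) from y = -2 to -60 mm, axis 10 mm above the underside. Grip the handle at about y = +29 mm.
- oil_bottle: Loose cream-white oil bottle with red spout cap, standing upright, body 45 mm across and 88 mm high, spout tip at 128 mm, 130 g. Origin: centre of its underside, z up.
- red_spool: Loose spool of red thread with white ends, standing on its end, 35 mm across, 49 mm high, 35 g. Origin: centre of its underside, z up.
- yellow_spool: Loose spool of golden-yellow thread with white ends (not the one far back beside the thread cones, out of reach), standing on its end, 35 mm across, 55 mm high, 35 g. Origin: centre of its underside, z up.
- foam_long: Fixed black foam insert, 22 mm high, turquoise cut-out floor 10 mm above the table. Origin: centre of underside. 76 x 214 mm, outline of the long screwdriver: handle part 34 mm wide, y = 0 to +98 mm (finger notch 60 mm wide, y = +30 to +68), shaft slot 18 mm wide, y = 0 to -97. With the red screwdriver lying in it origins lie above one another, axes agree (handle to +y).
- foam_short: Fixed black foam insert, 22 mm high, turquoise cut-out floor 10 mm above the table. Origin: centre of underside. 76 x 150 mm, outline of the short screwdriver: handle part 30 mm wide, y = -8 to +66 mm (finger notch 60 mm wide, y = +11 to +47), shaft slot 18 mm wide, y = -8 to -66. With the yellow screwdriver lying in it origins lie above one another, axes agree (handle to +y).
- foam_round: Fixed black foam insert, 22 mm high, turquoise cut-out floor 10 mm above the table. Origin: centre of underside. 76 x 76 mm with one round well, 58 mm in diameter, about the origin, for the oil bottle. Obstacles: blue cabinet between the tables, 165 mm high; machine head near x = 0.66, y = -0.34 m, 0.10 to 0.30 m up (carry within 0.62 m of the base there).
- thread_rack: Fixed aluminium channel, 57 mm wide, 215 mm long along its own y. Origin: centre of underside. Floor 5 mm up, side rails to 19 mm up, 45 mm clear between them (x = -22.5 to +22.5). Black end wall, 52 mm high, inner face at y = +97.5 mm; the orange stop slides on the rails (see its joint). Spools stand in a row along y; fingers can hold them across the row, over the rails.
- rack_stop (a joint): Slide of the orange stop along the rack's +y towards the end wall, m, 0 to 0.100; 1.5 N friction, stays put. Plate facing the spools at rack y = -57.5 mm + value, 8 mm thick, 44 wide, top 56 mm above the table; behind it a saddle 27 mm high reaches 26 mm back. Push the plate from behind, over the saddle, 30 to 55 mm up. Snug on both spools: about 0.085.

How it is judged:
By the outcome, as a careful person would: the job done as asked, in the order asked, and still so for the second after the job is handed in, with the robot touching nothing.
It also fails if it takes over 134 s, if anything falls off the work surface, if the arm or the gripper's body presses on something with over 40 N, if the wrist force passes 120 N, or if a joint passes its speed limit or range.

### The arm

A 6-joint arm with a two-finger parallel gripper is mounted at the origin on a cart in front of the work surface, level with it; the furniture and walls round the work are solid. World frame = base frame: x ahead of the robot, y to its left, z up, the work surface at z = 0. Lengths are in mm, angles in rad, forces in N, time in s.
With the tool pointing down it reaches from about 375 to 825 mm from the base axis. Payload 5.5 kg.
Tool frame: the origin (TCP) lies midway between the tips of the shut fingers; the grasp point (between the pads) lies 19 mm behind it (r.hold_point_z is the distance from the TCP to the grasp point, in mm); z points along the fingers, y is the line along which they close (so a half turn about z gives the same grasp; the last joint's range is limited). The gripper opens to 85 mm and grips with 20 to 120 N. Pads are 22 mm wide; open, the fingers measure 114 mm over their backs; the gripper's body (76 mm by 85 mm) begins 54 mm behind the grasp point. The pads swing forward as they close: fully open they stand 13 mm farther back than shut.
Start: joints at [-1.123, 0.314, -0.047, 1.21, 0, 1.571], TCP at [259.786, -540.838, 231.299] pointing down, gripper open.
Joint ranges: [-2.67, 2.67], [-0.69, 1.73], [-1.03, 1.25], [-2.08, 2.16], [-1.42, 1.45], [-3.14, 3.14]. Speed limits (rad/s): [2.39, 2.39, 3.01, 3.14, 3.14, 3.14].

### API

Orientations are given as a unit quaternion [x, y, z, w].
In Python, from workcell import r, optics, spotter gives the robot as it stands.
- The arm moves only by the tool drive_tool, never from a script. Its argument "moves" is one flat list of numbers, 7 for each row, row after row: the shift along the tool's x, y, z in m, then the turn, a rotation vector about the tool's x, y, z in rad, then the finger opening in m, from 0 to 0.0854. A call has 1 to 10 rows; each row shifts and turns the commanded pose from where the row before left it, along the tool's axes as they then stand; what a row does not reach is not made up. A row lasts 1/10 s, in which the tool goes at most 50 mm and 8.59 degrees, less where a joint would pass 70% of its speed; a pose out of reach is approached as far as the arm can. A call is refused whole if a number of a shift passes 0.05 or a number of a turn 0.15, either way. A call with a gripper value outside its range is refused whole. The fingers move at their own pace and stop on an object; "squeeze" is the grip in N (left out, the last holds). Time passes only in rows, so rows that do not move let the fingers close. It gives the time, the measured TCP pose, the force, the opening and the grip force at its end, in the units of the state.
- r.state(): the state, without advancing time (a new reading comes with each control period).
- optics.camera(name): name is "scene" or "top"; returns a dict with "img" (400x640x3 uint8, red, green, blue), "z_map" (400x640 float32, mm along the optical axis (not along the pixel's ray), 0 where there is no reading), "fx", "fy", "cx", "cy" (pixels), "rvec" (rotation vector, rad) and "tvec" (3), from world to camera coordinates, as OpenCV has them. Camera axes: x right, y down, z forward; pixel columns grow to the right and rows downward; lengths in mm; the calibration is good to about 2 mm. A picture is of the moment at which its call begins.
- r.hand_in(): hands the job in; it is judged then, once.
Trained networks look in a picture, given as the dict that the camera call returned (one of the last four; its "shot" number tells which), for a name from the list of things; names that differ only in an ending like _2 or _b are one class to them, and where a whole thing is asked for, a point or a joint stands for the part that bears it (a point fixed in the world has none). Each returns a list of dicts, best first, with "conf" (0 to 1); they miss things now and then, are a little off and sometimes report something else, mostly with a low value. They report only what shows in the picture. A call takes as long as a camera call.
- spotter.boxes_of(name, picture): "bbox" ([left, top, width, height] in pixels, round what is visible of it).
The state is a dict: "t": time; "qpos": joint angles; "qd": joint speeds; "joint_torque": joint torques, N m; "tool_pos": TCP position; "orientation": TCP orientation; "contact_force": force on the tool from outside, world axes, zero at the start; "moment": the same for the moment, N m; "width": opening from 0.0 (shut) to 1.0 (fully open); "grip_force": force on a finger pad.
Only numpy, scipy, OpenCV 4.12 (cv2) and the standard library are available. Lean on these libraries where they do the work, as an engineer would, in place of code of your own. Each camera call takes 0.05 s, during which the arm holds its last target. There are 200 camera calls.

## Working session

There is one attempt and no reset: what is moved stays moved. The work goes in short steps, Python scripts to look and compute and a tool call to move; the robot and the scene stay as the last step left them, time stands still between calls to the robot, and variables do not carry over. Pictures are saved under pics/ and viewed, at most 14 in all, crops included, and the job is handed in when it is done.

Besides the shell and the picture viewer there is one more tool, called after "Call:" in YAML: its name, and indented under it one key for each argument. drive_tool: Moves the arm, as the interface text tells. Its arguments: {"type":"object","properties":{"moves":{"type":"array","items":{"type":"number"}},"squeeze":{"type":"number"}},"required":["moves"]}

```bash
ls; mkdir -p pics
cat > h.py <<'E'
import numpy as np,cv2
from workcell import r,optics,spotter
from scipy.spatial.transform import Rotation as R
def cloud(p):
    z=p["z_map"].astype(float);v,u=np.mgrid[0:400,0:640]
    c=np.stack([(u-p["cx"])/p["fx"]*z,(v-p["cy"])/p["fy"]*z,z],-1)
    M=R.from_rotvec(np.ravel(p["rvec"])).as_matrix()
    w=(c-np.ravel(p["tvec"]))@M
    w[z<=0]=np.nan
    return w
def save(p,name,box=None,s=1):
    im=p["img"][:,:,::-1]
    if box: x,y,w,h=box; im=im[y:y+h,x:x+w]
    cv2.imwrite("pics/"+name,cv2.resize(im,None,fx=s,fy=s,interpolation=cv2.INTER_CUBIC))
E
python3 - <<'E'
from h import *
names="red_screwdriver yellow_screwdriver oil_bottle red_spool yellow_spool foam_long foam_short foam_round thread_rack rack_stop".split()
for c in("scene","top"):
    p=optics.camera(c);save(p,c+"0.png",s=1.25)
    np.savez(c+"0.npz",**{k:v for k,v in p.items()})
    w=cloud(p)
    M=R.from_rotvec(np.ravel(p["rvec"])).as_matrix();print(c,"cam pos",(-M.T@np.ravel(p["tvec"])).round())
    for n in names:
        for d in spotter.boxes_of(n,p)[:2]:
            x,y,a,b=map(int,d["bbox"]);q=w[y:y+b,x:x+a].reshape(-1,3)
            print(n,[x,y,a,b],round(d["conf"],2),w[min(y+b//2,399),min(x+a//2,639)].round())
print(r.state())
E
```

```text
pics
scene cam pos [661. 619. 931.]
red_screwdriver [315, 125, 10, 24] 0.46 [ 371. -281.   21.]
yellow_screwdriver [253, 144, 9, 27] 0.68 [ 588. -262.   17.]
oil_bottle [284, 135, 15, 32] 0.61 [ 490. -197.   76.]
red_spool [286, 258, 59, 30] 0.55 [534. 177.  10.]
red_spool [276, 117, 10, 15] 0.41 [ 483. -353.   48.]
foam_long [302, 347, 101, 50] 0.81 [529. 430.   9.]
foam_short [285, 258, 61, 31] 0.88 [534. 177.  10.]
foam_round [264, 106, 26, 21] 0.85 [ 479. -434.   14.]
thread_rack [286, 305, 94, 26] 0.58 [527. 300.   2.]
rack_stop [355, 298, 13, 32] 0.85 [465. 319.  24.]
top cam pos [ 258.   -0. 1323.]
red_screwdriver [388, 231, 55, 20] 0.81 [ 374. -290.   25.]
yellow_screwdriver [386, 158, 35, 14] 0.61 [ 605. -268.   -3.]
oil_bottle [379, 194, 18, 17] 0.62 [ 477. -206.   79.]
red_spool [431, 198, 17, 14] 0.57 [ 475. -357.   49.]
yellow_spool [404, 194, 18, 13] 0.7 [ 488. -281.   56.]
foam_long [146, 151, 43, 72] 0.58 [528. 430.  15.]
foam_short [235, 162, 36, 54] 0.86 [525. 179.  12.]
foam_round [450, 190, 30, 29] 0.72 [ 485. -445.    9.]
thread_rack [188, 150, 44, 72] 0.96 [535. 307.   4.]
rack_stop [191, 200, 23, 16] 0.75 [466. 322.  24.]
{'t': 1.1, 'qpos': array([-1.12301361e+00,  3.13504184e-01, -4.70882967e-02,  1.21017662e+00,
        2.52850582e-05,  1.57079622e+00]), 'qd': array([ 1.28026079e-03,  4.80664036e-04, -4.77751294e-05,  4.46929022e-04,
       -2.65605186e-04, -2.83487811e-03]), 'joint_torque': array([-1.68282684e-03, -5.39469588e+01,  3.40059757e+01,  1.40845998e-03,
       -3.02083354e-04, -6.03389466e-06]), 'tool_pos': array([ 259.79379718, -540.85343124,  231.30212304]), 'orientation': array([9.75040840e-01, 2.22025583e-01, 1.53500049e-05, 1.04688572e-05]), 'contact_force': array([-0.04947051,  0.69690485, -0.84243784]), 'moment': array([-0.06465778, -0.02020198, -0.00981535]), 'grip_force': 0.0, 'width': 1.000599494420242}
```

View pics/scene0.png

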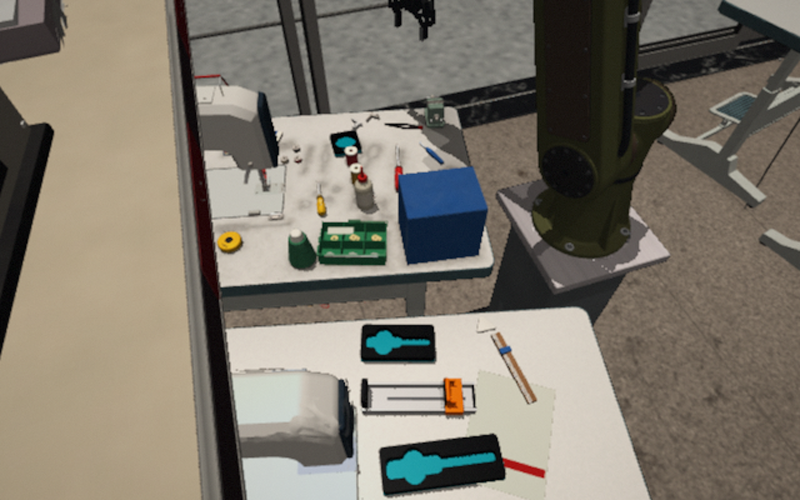

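View pics/top0.png

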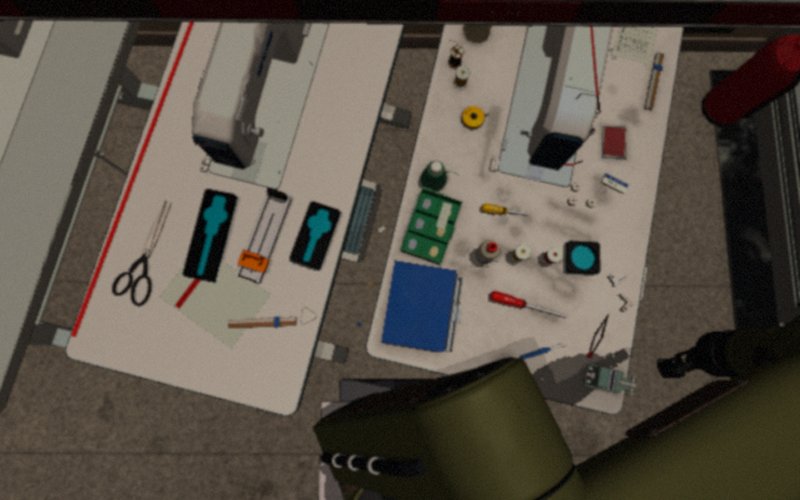

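The scene view shows the kit sites at right-front: foam_short (398,342), rack (415,396), foam_long (442,463). The loose tools and foam_round (345,143) are on the far table behind the cabinet. The top view agrees: bottle (488,250), yellow spool (520,253), red spool (551,256), red driver (508,299), yellow driver (493,209). Next I'll measure each pose more precisely.

```bash
cat > m.py <<'E'
from h import *
import sys
def load(c): return dict(np.load(c+"0.npz"))
def pts(p,w,box,f,zr):
    hsv=cv2.cvtColor(p["img"],cv2.COLOR_RGB2HSV).astype(int)
    m=f(hsv[...,0],hsv[...,1],hsv[...,2])&(w[...,0]>box[0])&(w[...,0]<box[1])&(w[...,1]>box[2])&(w[...,1]<box[3])&(w[...,2]>zr[0])&(w[...,2]<zr[1])
    n,l,s,_=cv2.connectedComponentsWithStats(m.astype(np.uint8))
    if n<2: return np.zeros((0,3))
    return w[l==1+np.argmax(s[1:,4])]
def desc(q):
    if len(q)<4: return len(q)
    c,(a,b),an=cv2.minAreaRect(q[:,:2].astype(np.float32))
    if a<b: a,b,an=b,a,an+90
    return len(q),"mean",q.mean(0).round(1),"rect",np.round(c,1),round(a,1),round(b,1),"deg",round(an%180,1),"z",np.percentile(q[:,2],[5,50,95]).round(1)
teal=lambda h,s,v:(h>80)&(h<105)&(s>110)
red=lambda h,s,v:((h<9)|(h>170))&(s>120)&(v>50)
yel=lambda h,s,v:(h>14)&(h<32)&(s>130)&(v>70)
ora=lambda h,s,v:(h>5)&(h<18)&(s>170)&(v>90)
items=dict(table_r=((520,570,-330,-300),lambda h,s,v:v>=0,(-30,30)),
table_l=((480,560,240,265),lambda h,s,v:v>=0,(-30,30)),
foamlong=((400,650,370,500),teal,(-20,50)),foamshort=((400,650,100,250),teal,(-20,50)),foamround=((400,560,-500,-380),teal,(-20,50)),
reddrv=((300,420,-400,-220),red,(-20,60)),yeldrv=((540,680,-320,-190),yel,(-20,60)),
bottlecap=((430,540,-250,-150),red,(60,160)),
redsp=((430,540,-400,-310),lambda h,s,v:v>=0,(30,75)),yelsp=((430,540,-310,-245),lambda h,s,v:v>=0,(30,75)),
bottle=((430,540,-245,-150),lambda h,s,v:v>=0,(40,150)),
stop=((400,560,260,370),ora,(0,80)),rackend=((570,680,260,370),lambda h,s,v:v<90,(30,80)),
cab=((200,520,-250,60),lambda h,s,v:(h>105)&(h<130)&(s>120),(100,250)))
if __name__=="__main__":
  for c in("scene","top"):
    p=load(c);w=cloud(p);print(c,p["fx"])
    for k,a in items.items(): print(" ",k,*( [desc(pts(p,w,*a))]))
E
python3 m.py
python3 - <<'E'
from h import *
p=dict(np.load('top0.npz'));save(p,'topL.png',(140,140,140,90),5.5);save(p,'topR.png',(370,150,120,110),5)
E
```

```text
scene 394.29797621631394
  table_r (97, 'mean', array([ 5.454e+02, -3.147e+02,  3.000e-01]), 'rect', array([ 545.2, -314.9]), 48.1, 29.3, 'deg', 2.4, 'z', array([-2.4,  0.3,  3.7]))
  table_l (288, 'mean', array([ 5.176e+02,  2.519e+02, -5.000e-01]), 'rect', array([519.6, 252.5]), 78.8, 24.9, 'deg', 0.3, 'z', array([-3.1, -0.4,  2.3]))
  foamlong (1306, 'mean', array([545.3, 423.6,  10.4]), 'rect', array([530.6, 434.8]), 193.0, 59.0, 'deg', 160.2, 'z', array([ 6.9,  9.8, 18.7]))
  foamshort (555, 'mean', array([539.8, 176.1,  10.6]), 'rect', array([531.7, 187.2]), 132.0, 57.4, 'deg', 147.9, 'z', array([ 7.1, 10.1, 17.3]))
  foamround (135, 'mean', array([ 480.3, -450.9,   12.1]), 'rect', array([ 482.4, -444.6]), 61.4, 60.4, 'deg', 111.9, 'z', array([ 7.3, 11.1, 22.4]))
  reddrv (58, 'mean', array([ 381.5, -274.1,   19.7]), 'rect', array([ 378.7, -274.7]), 103.1, 16.5, 'deg', 71.9, 'z', array([13. , 20.2, 26.4]))
  yeldrv (83, 'mean', array([ 596.2, -232. ,   16.7]), 'rect', array([ 595.7, -238.5]), 64.3, 19.2, 'deg', 84.7, 'z', array([ 1.6, 18.1, 22.7]))
  bottlecap (48, 'mean', arra
[... 2368 characters left out ...]
n', array([ 483.6, -293.4,   53.5]), 'rect', array([ 483.4, -293.8]), 32.1, 31.9, 'deg', 0.5, 'z', array([38. , 54.6, 59.3]))
  bottle (239, 'mean', array([ 481.6, -212.2,   77.3]), 'rect', array([ 485.1, -215.1]), 46.5, 42.2, 'deg', 175.6, 'z', array([ 45.7,  76.3, 103.6]))
  stop (257, 'mean', array([461.5, 319.3,  31.2]), 'rect', array([462.6, 321.7]), 64.6, 33.2, 'deg', 73.5, 'z', array([20.4, 25.7, 56.3]))
  rackend (59, 'mean', array([620.8, 276.5,  47.5]), 'rect', array([621.9, 275.2]), 34.8, 11.8, 'deg', 71.3, 'z', array([32. , 49.4, 55.8]))
  cab (3247, 'mean', array([350.1, -54.8, 165.3]), 'rect', array([350.7, -57. ]), 165.7, 130.5, 'deg', 171.0, 'z', array([161.7, 165.4, 169.1]))
```

View pics/topR.png

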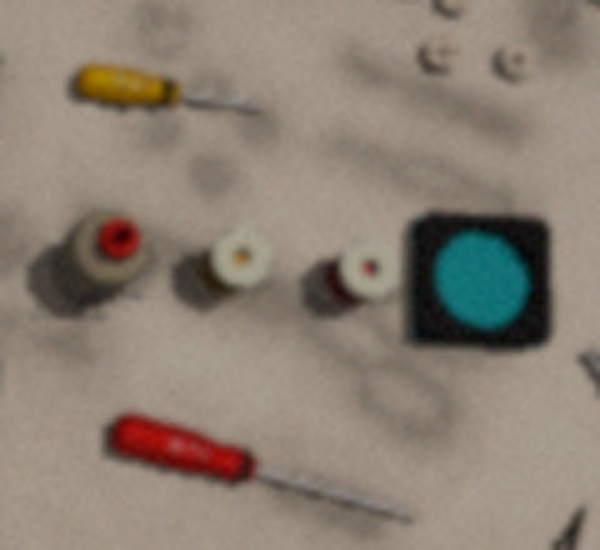

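View pics/topL.png

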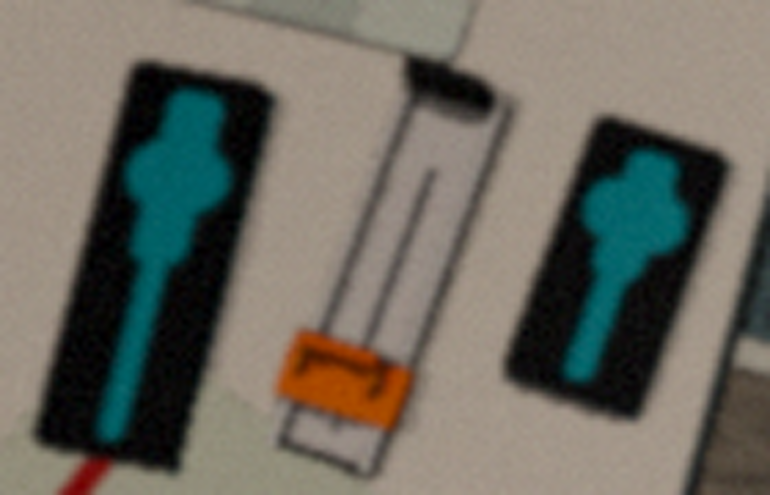

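The crops show the screwdriver handles pointing left (+y) and the spool tops at (240,257) and (370,268) in topR. In topL, the foam handle ends are at the top (far x), the orange stop is at (345,380) and the black end wall is at (450,88). I'll fit templates to these now.

```bash
cat > fit.py <<'E'
from m import *
from scipy.optimize import minimize
def plane(p,z,ss=1):
    n=ss;v,u=np.mgrid[0:400*n,0:640*n]; v=(v+.5)/n-.5;u=(u+.5)/n-.5
    M=R.from_rotvec(np.ravel(p["rvec"])).as_matrix();C=-M.T@np.ravel(p["tvec"])
    d=np.stack([(u-p["cx"])/p["fx"],(v-p["cy"])/p["fy"],np.ones_like(u)],-1)@M
    return (C+d*((z-C[2])/d[...,2])[...,None])[...,:2]
def cut_long(x,y): return ((abs(x)<17)&(y>0)&(y<98))|((abs(x)<9)&(y<=0)&(y>-97))|((abs(x)<30)&(y>30)&(y<68)&(x**2+(y-49)**2<31**2))
def cut_short(x,y): return ((abs(x)<15)&(y>-8)&(y<66))|((abs(x)<9)&(y<=-8)&(y>-66))|((abs(x)<30)&(x**2+(y-29)**2<31**2)&(y>0)&(y<60))
def cut_round(x,y): return x**2+y**2<29**2
def foam(p,x0,half,cut):
    P={z:plane(p,z,3) for z in(22,10,16,6,0)}
    near=np.hypot(*(P[10]-x0[:2]).transpose(2,0,1))<half[1]+45
    vs,us=np.where(near);v0,v1,u0,u1=vs.min()//3,vs.max()//3+1,us.min()//3,us.max()//3+1
    P={z:q[v0*3:v1*3,u0*3:u1*3] for z,q in P.items()}
    hsv=cv2.cvtColor(p["img"],cv2.COLOR_RGB2HSV).astype(int)[v0:v1,u0:u1]
    T=teal(hsv[...,0],hsv[...,1],hsv[...,2]).astype(float);B=((hsv[...,2]<70)&(T==0)).astype(float)
    ds=lambda a:a.reshape(v1-v0,3,u1-u0,3).mean((1,3))
    def cost(s):
        c,sn=np.cos(s[2]),np.sin(s[2])  # local y dir=(c,sn), local x=(sn,-c)
        L={z:((q[...,0]-s[0])*sn-(q[...,1]-s[1])*c,(q[...,0]-s[0])*c+(q[...,1]-s[1])*sn) for z,q in P.items()}
        ins=lambda z:(abs(L[z][0])<half[0])&(abs(L[z][1])<half[1])
        t=ins(22)&cut(*L[22]); tl=t&cut(*L[10]); bl=(ins(22)|ins(16)|ins(10)|ins(6)|ins(0))&~t
        return ((ds(tl.astype(float))-T)**2).sum()+((ds(bl.astype(float))-B)**2).sum()
    best=None
    S=np.array([x0]+[np.array(x0)+d for d in([5,0,0],[0,5,0],[0,0,.06])])
    o=minimize(cost,x0,method="Nelder-Mead",options=dict(initial_simplex=S,xatol=.05,fatol=.01))
    return o.x,o.fun,T.sum()+B.sum()
def msk(p,w,a):  # mask version of pts
    q=pts(p,w,*a); return q
if __name__=="__main__":
  for c in("scene","top"):
    p=load(c);w=cloud(p);print(c)
    for n,x0,h,cut in(("long",(525,430,-.25),(38,107),cut_long),("short",(525,182,-.32),(38,75),cut_short),("round",(482,-442,0),(38,38),cut_round)):
        s,f,t=foam(p,x0,h,cut);print(" ",n,s[:2].round(1),"yaw",np.degrees(s[2]).round(1),"cost",f.round(),t)
    hsv=cv2.cvtColor(p["img"],cv2.COLOR_RGB2HSV).astype(int);H,S,V=hsv.transpose(2,0,1)
    def sel(f,box,z):
        g=plane(p,z);m=f&(g[...,0]>box[0])&(g[...,0]<box[1])&(g[...,1]>box[2])&(g[...,1]<box[3])
        n,l,s,_=cv2.connectedComponentsWithStats(m.astype(np.uint8));k=1+np.argmax(s[1:,4]);return g[l==k]
    for n,f,b,z in(("red",red,(320,420,-380,-200),12),("yel",yel,(560,640,-300,-190),10)):
        q=sel(f(H,S,V),b,z);print(" ",n,desc(np.c_[q,np.zeros(len(q))])[1:8])
        ev,e=np.linalg.eigh(np.cov(q.T));print("   pca deg",np.degrees(np.arctan2(e[1,1],e[0,1]))%180)
    wh=(S<75)&(V>0)
    for n,z,b in(("redsp",49,(440,530,-400,-330)),("yelsp",55,(440,530,-325,-260))):
        q=sel((w[...,2]>z-8)&(w[...,2]<z+12),b,z);c0,rad=cv2.minEnclosingCircle(q.astype(np.float32));print(" ",n,q.mean(0).round(1),np.round(c0,1),round(rad,1))
    for n,f,b,z in(("stoptop",(w[...,2]>47)&(w[...,2]<66),(430,510,280,360),56),("endtop",(w[...,2]>44)&(w[...,2]<62),(590,650,240,310),52)):
        q=sel(f,b,z);print(" ",n,desc(np.c_[q,np.zeros(len(q))])[1:8])
    for z in(80,): 
        q=sel((w[...,2]>72)&(w[...,2]<96),(440,530,-250,-170),84);print("  bottle",q.mean(0).round(1),desc(np.c_[q,np.zeros(len(q))])[3:7])
E
python3 fit.py
```

```text
scene
  long [526.5 429.3] yaw -11.1 cost 720.0 3869.0
  short [528.4 184. ] yaw -19.6 cost 818.0 2120.0
  round [ 480.1 -443.5] yaw -4.0 cost 254.0 372.0
  red ('mean', array([ 380.2, -277.6,    0. ]), 'rect', array([ 380.3, -270. ]), 83.2, 16.7, 'deg')
   pca deg 66.9278256445496
  yel ('mean', array([ 595.7, -238.3,    0. ]), 'rect', array([ 595.6, -240.5]), 61.9, 19.4, 'deg')
   pca deg 83.19113660761163
  redsp [ 482.9 -365.6] [ 482.9 -364.1] 21.9
  yelsp [ 488.9 -291.6] [ 488.6 -289.9] 21.0
  stoptop ('mean', array([478.3, 322.7,   0. ]), 'rect', array([478.3, 323. ]), 44.9, 8.3, 'deg')
  endtop ('mean', array([624. , 274.7,   0. ]), 'rect', array([624. , 274.3]), 45.1, 11.3, 'deg')
  bottle [ 491.5 -204.8] ('rect', array([ 491.9, -205. ]), 43.9, 39.4)
top
  long [526.  426.8] yaw -11.3 cost 668.0 2082.0
  short [527.3 182. ] yaw -18.0 cost 1065.0 2165.0
  round [ 479.2 -444.2] yaw -2.4 cost 149.0 758.0
  red ('mean', array([ 380. , -265.1,    0. ]), 'rect', array([ 379.1, -267.4]), 83.5, 24.4, 'deg')
   pca deg 74.78092621932777
  yel ('mean', array([ 596. , -238.9,    0. ]), 'rect', array([ 595.1, -241.2]), 60.0, 21.1, 'deg')
   pca deg 82.73238068339258
  redsp [ 479.5 -369.2] [ 479.4 -368.3] 17.9
  yelsp [ 484.5 -294.5] [ 484.6 -294.3] 17.3
  stoptop ('mean', array([474.3, 318.6,   0. ]), 'rect', array([474.4, 317.9]), 42.6, 12.2, 'deg')
  endtop ('mean', array([620.1, 271.3,   0. ]), 'rect', array([620. , 271.2]), 44.5, 11.2, 'deg')
  bottle [ 482.5 -213.4] ('rect', array([ 485. , -214.1]), 39.7, 38.9)
```

```bash
sed -i 's/^        return ((ds(tl.astype.*/        return ((ds(tl.astype(float))-T)**2).sum()+BW*((ds(bl.astype(float))-B)**2).sum()/; s/^def foam/BW=0\ndef foam/; s/\[1:8\]/[3:8]/g; s/,np.round(c,1),round(a,1)/,np.round(c,1),round(a,1)/; s/\[3:8\])$/[3:9])/' fit.py; sed -i 's/\[3:8\]/[3:9]/g' fit.py
python3 fit.py | grep -v -e sp -e bottle; sed -n '/stop/p' /dev/null
python3 - <<'E'
import sys; sys.path.insert(0,'.')
from fit import *
# overlay check
p=load("top");im=cv2.resize(p["img"][:,:,::-1],None,fx=4,fy=4,interpolation=cv2.INTER_CUBIC)
def proj(pts): 
    K=np.array([[p["fx"],0,p["cx"]],[0,p["fy"],p["cy"]],[0,0,1]],float);return cv2.projectPoints(np.array(pts,float),np.ravel(p["rvec"]),np.ravel(p["tvec"]),K,None)[0].reshape(-1,2)*4+1.5
for (s,out) in(((526,428,np.radians(-11.2)),[(17,98),(17,0),(9,0),(9,-97),(-9,-97),(-9,0),(-17,0),(-17,98)]),((528,183,np.radians(-18.5)),[(15,66),(15,-8),(9,-8),(9,-66),(-9,-66),(-9,-8),(-15,-8),(-15,66)])):
    c,sn=np.cos(s[2]),np.sin(s[2])
    for rect,z in((out,10),([(38,107 if s[1]>300 else 75),(38,-107 if s[1]>300 else -75),(-38,-107 if s[1]>300 else -75),(-38,107 if s[1]>300 else 75)],22)):
        P=[(s[0]+x*sn+y*c,s[1]-x*c+y*sn,z) for x,y in rect];cv2.polylines(im,[proj(P).astype(int)],1,(0,0,255),1)
cv2.imwrite("pics/ov.png",im[560:920,560:1120])
E
```

```text
scene
  long [526.1 428.4] yaw -11.0 cost 192.0 3869.0
  short [528.5 183.2] yaw -19.5 cost 135.0 2120.0
  round [ 480.8 -448.8] yaw 3.4 cost 56.0 372.0
  red ('rect', array([ 380.3, -270. ]), 83.2, 16.7, 'deg', 71.9)
   pca deg 66.9278256445496
  yel ('rect', array([ 595.6, -240.5]), 61.9, 19.4, 'deg', 84.7)
   pca deg 83.19113660761163
  stoptop ('rect', array([478.3, 323. ]), 44.9, 8.3, 'deg', 72.9)
  endtop ('rect', array([624. , 274.3]), 45.1, 11.3, 'deg', 70.7)
top
  long [525.8 427.6] yaw -11.1 cost 247.0 2082.0
  short [527.7 182. ] yaw -17.3 cost 94.0 2165.0
  round [ 479.4 -445. ] yaw 4.8 cost 60.0 758.0
  red ('rect', array([ 379.1, -267.4]), 83.5, 24.4, 'deg', 74.3)
   pca deg 74.78092621932777
  yel ('rect', array([ 595.1, -241.2]), 60.0, 21.1, 'deg', 78.8)
   pca deg 82.73238068339258
  stoptop ('rect', array([474.4, 317.9]), 42.6, 12.2, 'deg', 80.0)
  endtop ('rect', array([620. , 271.2]), 44.5, 11.2, 'deg', 71.6)
```

View pics/ov.png

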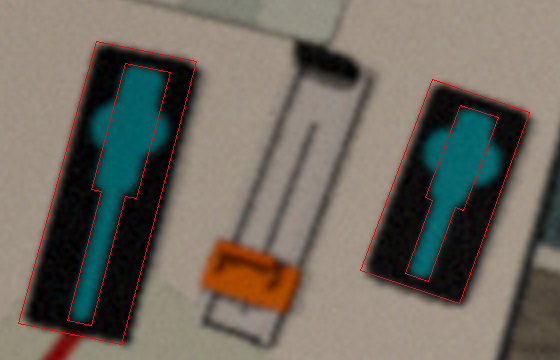

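The overlay matches both foam cut-outs, with handle ends at the top (145,70) and (478,110). Before planning the paths I'll check tall obstacles and write a row helper.

```bash
cat > go.py <<'E'
from h import *
def rows(wps,start=None):
    """wps: (x,y,z,psi_deg,opening_m[,maxstep_mm][,nmin]); prints tool-frame rows from present pose"""
    s=r.state();T=R.from_quat(s["orientation"]).as_matrix();p=np.array(s["tool_pos"]);
    print("t",round(s["t"],2),"pos",p.round(1),"psi",np.degrees(np.arctan2(T[1,0],T[0,0])).round(1),"tilt",np.degrees(np.arccos(-T[2,2])).round(2),"w",round(s["width"]*85,1),"gf",round(s["grip_force"],1),"F",np.round(s["contact_force"],1))
    psi=np.arctan2(T[1,0],T[0,0]);out=[]
    for wp in wps:
        x,y,z,a,o=wp[:5];st=wp[5] if len(wp)>5 else 45
        if o is None:o=out[-1][6]
        da=(np.radians(a)-psi+np.pi)%(2*np.pi)-np.pi
        n=max(int(np.ceil(np.linalg.norm(np.array([x,y,z])-p)/st)),int(np.ceil(abs(da)/.145)),1)
        p0=p.copy();a0=psi
        for i in range(n):
            tgt=p0+(np.array([x,y,z])-p0)*(i+1)/n
            if i==0: p0=p0
            d=tgt-p;c,sn=np.cos(psi),np.sin(psi)
            t=np.array([d[0]*c+d[1]*sn,d[0]*sn-d[1]*c,-d[2]]);t=np.round(t/1000,3)
            dp=round(a0+da*(i+1)/n-psi,2)
            out.append([*t,0,0,-dp,o])
            p=p+np.array([t[0]*c+t[1]*sn,t[0]*sn-t[1]*c,-t[2]])*1000;psi+=dp
    for k in range(0,len(out),10): print(f"--{k}: "+", ".join(f"{v:g}" if v else "0" for q in out[k:k+10] for v in q))
E
python3 - <<'E'
from m import *
from go import rows
p=load("top");w=cloud(p).reshape(-1,3);w2=cloud(load("scene")).reshape(-1,3)
for nm,q in(("top",w),("scene",w2)):
  for b in((450,900,60,600),(300,800,-600,-60)):
    m=(q[:,0]>b[0])&(q[:,0]<b[1])&(q[:,1]>b[2])&(q[:,1]<b[3])&(q[:,2]>70)
    a=q[m]
    if len(a):
      for y in range(b[2],b[3],60):
        s=a[(a[:,1]>=y)&(a[:,1]<y+60)]
        if len(s)>5: print(nm,y,"xmin",np.percentile(s[:,0],2).round(),"z at xmin",s[s[:,0]<np.percentile(s[:,0],5)][:,2].mean().round(), "zmax",s[:,2].max().round())
rows([(378,-272,70,74.5,.05),(378,-272,7,74.5,.05,25)])
E
```

```text
top 60 xmin 746.0 z at xmin 553.0 zmax 596.0
top 120 xmin 745.0 z at xmin 565.0 zmax 596.0
top 180 xmin 745.0 z at xmin 566.0 zmax 595.0
top 240 xmin 714.0 z at xmin 219.0 zmax 595.0
top 300 xmin 654.0 z at xmin 196.0 zmax 593.0
top 360 xmin 658.0 z at xmin 201.0 zmax 590.0
top 420 xmin 746.0 z at xmin 445.0 zmax 589.0
top 480 xmin 746.0 z at xmin 548.0 zmax 588.0
top 540 xmin 746.0 z at xmin 556.0 zmax 587.0
top -600 xmin 306.0 z at xmin 540.0 zmax 607.0
top -540 xmin 745.0 z at xmin 565.0 zmax 607.0
top -480 xmin 745.0 z at xmin 518.0 zmax 606.0
top -420 xmin 660.0 z at xmin 199.0 zmax 607.0
top -360 xmin 662.0 z at xmin 199.0 zmax 606.0
top -300 xmin 700.0 z at xmin 182.0 zmax 604.0
top -240 xmin 472.0 z at xmin 78.0 zmax 604.0
top -180 xmin 323.0 z at xmin 102.0 zmax 601.0
top -120 xmin 305.0 z at xmin 164.0 zmax 598.0
scene 60 xmin 748.0 z at xmin 573.0 zmax 605.0
scene 120 xmin 747.0 z at xmin 573.0 zmax 664.0
scene 180 xmin 747.0 z at xmin 572.0 zmax 650.0
scene 240 xmin 747.0 z at xmin 556.0 zmax 641.0
scene 300 xmin 668.0 z at xmin 254.0 zmax 618.0
scene 360 xmin 672.0 z at 
[... 251 characters left out ...]
.0 zmax 314.0
scene -300 xmin 678.0 z at xmin 192.0 zmax 541.0
scene -240 xmin 472.0 z at xmin 76.0 zmax 571.0
scene -180 xmin 382.0 z at xmin 164.0 zmax 604.0
scene -120 xmin 307.0 z at xmin 165.0 zmax 606.0
t 1.1 pos [ 259.8 -540.9  231.3] psi 25.7 tilt 0.0 w 85.1 gf 0.0 F [-0.   0.7 -0.8]
--0: 0.028, -0.024, 0.02, 0, 0, -0.11, 0.05, 0.03, -0.021, 0.02, 0, 0, -0.1, 0.05, 0.032, -0.017, 0.02, 0, 0, -0.11, 0.05, 0.034, -0.014, 0.021, 0, 0, -0.11, 0.05, 0.036, -0.01, 0.02, 0, 0, -0.1, 0.05, 0.036, -0.007, 0.02, 0, 0, -0.11, 0.05, 0.036, -0.002, 0.02, 0, 0, -0.11, 0.05, 0.037, 0.001, 0.02, 0, 0, -0.1, 0.05, 0, 0, 0.021, 0, 0, 0, 0.05, 0, 0, 0.021, 0, 0, 0, 0.05
--10: 0, 0, 0.021, 0, 0, 0, 0.05
```

Call:
drive_tool:
  moves: [0.028, -0.024, 0.02, 0, 0, -0.11, 0.05, 0.03, -0.021, 0.02, 0, 0, -0.1, 0.05, 0.032, -0.017, 0.02, 0, 0, -0.11, 0.05, 0.034, -0.014, 0.021, 0, 0, -0.11, 0.05, 0.036, -0.01, 0.02, 0, 0, -0.1, 0.05, 0.036, -0.007, 0.02, 0, 0, -0.11, 0.05, 0.036, -0.002, 0.02, 0, 0, -0.11, 0.05, 0.037, 0.001, 0.02, 0, 0, -0.1, 0.05, 0, 0, 0, 0, 0, 0, 0.05, 0, 0, 0, 0, 0, 0, 0.05]
  squeeze: 40

```text
t: 2.1
tool_pos: [377.6, -271.3, 70.2]
orientation: [0.796, 0.605, -0.0, -0.0]
contact_force: [-1.0, 0.3, 0.7]
width: 0.587
grip_force: 0.0
```

Run:
```python
from go import *
rows([(378.5,-272,7,74.5,.05,25)])
p=optics.camera("top");save(p,"top1.png",(340,140,200,150),4)
```

```text
t 2.1 pos [ 377.6 -271.3   70.2] psi 74.4 tilt 0.05 w 49.9 gf 0.0 F [-1.   0.3  0.7]
--0: 0, 0, 0.021, 0, 0, 0, 0.05, 0, 0.001, 0.021, 0, 0, 0, 0.05, 0, 0, 0.021, 0, 0, 0, 0.05
```

View pics/top1.png

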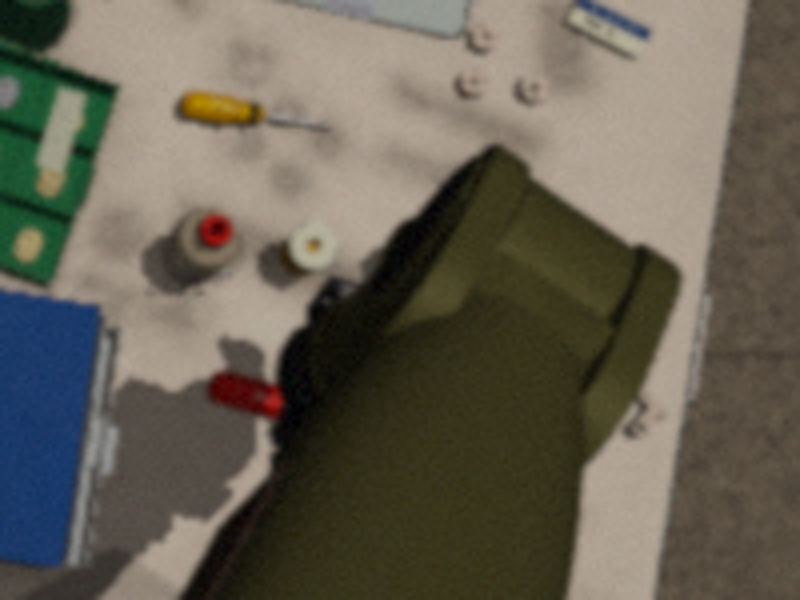

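The picture shows the gripper over the red handle, whose end is visible at (212,385), with the arm hiding the rest. Tracking is good, so I'm descending to grip.

Call:
drive_tool:
  moves: [0, 0.001, 0.021, 0, 0, 0, 0.05, 0, 0, 0.021, 0, 0, 0, 0.05, 0, 0, 0.021, 0, 0, 0, 0.05, 0, 0, 0, 0, 0, 0, 0.05, 0, 0, 0, 0, 0, 0, 0.01, 0, 0, 0, 0, 0, 0, 0.01, 0, 0, 0, 0, 0, 0, 0.01, 0, 0, 0, 0, 0, 0, 0.01, 0, 0, 0, 0, 0, 0, 0.01, 0, 0, 0, 0, 0, 0, 0.01]
  squeeze: 40

```text
t: 3.15
tool_pos: [379.5, -273.5, 8.7]
orientation: [0.797, 0.604, -0.0, 0.002]
contact_force: [-2.2, -0.4, 7.0]
width: 0.259
grip_force: 39.6
```

Call:
drive_tool:
  moves: [0, 0, 0, 0, 0, 0, 0.01, 0, 0, -0.02, 0, 0, 0, 0.01, 0, 0, -0.04, 0, 0, 0, 0.01, 0, 0, -0.045, 0, 0, 0, 0.01, 0, 0, -0.045, 0, 0, 0, 0.01, 0, 0, -0.045, 0, 0, 0, 0.01, 0, 0, -0.03, 0, 0, 0, 0.01, 0, 0, 0, 0, 0, 0, 0.01]

```text
t: 3.95
tool_pos: [381.0, -273.8, 237.4]
orientation: [0.797, 0.604, 0.001, 0.004]
contact_force: [0.9, -0.3, -1.2]
width: 0.265
grip_force: 39.7
```

Run:
```python
from go import *
rows([(570,419,120,-11.1,.01)])
p=optics.camera("scene");save(p,"sc1.png",(180,60,220,160),3.5)
```

```text
t 3.95 pos [ 381.  -273.8  237.4] psi 74.4 tilt 0.51 w 22.5 gf 39.7 F [ 0.9 -0.3 -1.2]
--0: 0.042, 0, 0.007, 0, 0, 0.09, 0.01, 0.042, -0.004, 0.007, 0, 0, 0.09, 0.01, 0.042, -0.008, 0.007, 0, 0, 0.08, 0.01, 0.04, -0.011, 0.007, 0, 0, 0.09, 0.01, 0.04, -0.015, 0.007, 0, 0, 0.09, 0.01, 0.038, -0.018, 0.006, 0, 0, 0.09, 0.01, 0.036, -0.022, 0.007, 0, 0, 0.08, 0.01, 0.035, -0.024, 0.007, 0, 0, 0.09, 0.01, 0.032, -0.028, 0.007, 0, 0, 0.09, 0.01, 0.029, -0.03, 0.007, 0, 0, 0.09, 0.01
--10: 0.027, -0.033, 0.007, 0, 0, 0.09, 0.01, 0.024, -0.035, 0.007, 0, 0, 0.08, 0.01, 0.021, -0.037, 0.007, 0, 0, 0.09, 0.01, 0.017, -0.038, 0.007, 0, 0, 0.09, 0.01, 0.014, -0.04, 0.007, 0, 0, 0.09, 0.01, 0.01, -0.041, 0.007, 0, 0, 0.08, 0.01, 0.007, -0.042, 0.006, 0, 0, 0.09, 0.01
```

View pics/sc1.png

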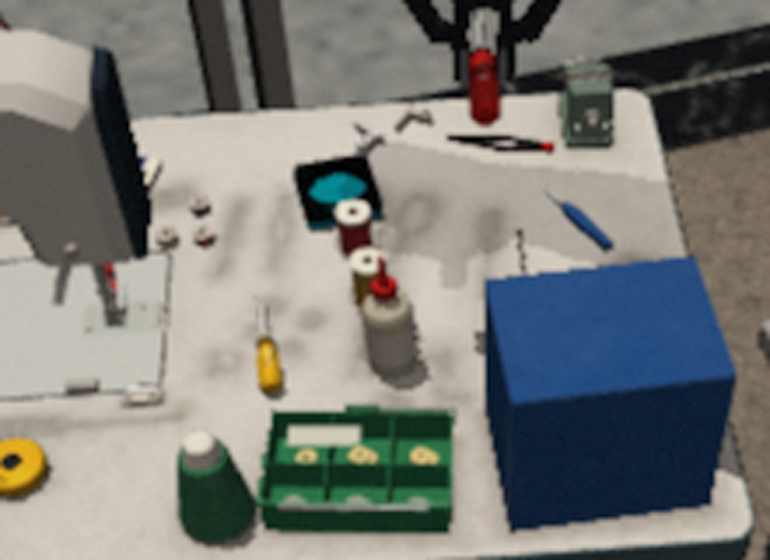

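The red driver is gripped in the fingers (its end-on handle is at (483,85)), and the cabinet is clear. I'll keep it high over the cabinet, then descend.

Run:
```python
from go import *
rows([(490,150,240,20,.01),(569,419.6,60,-11.1,.01)])
```

```text
t 4.0 pos [ 380.  -273.   234.8] psi 74.4 tilt 0.3 w 22.3 gf 39.7 F [-0.7  0.1 -1.1]
--0: 0.044, -0.001, -0.001, 0, 0, 0.09, 0.01, 0.043, -0.005, 0, 0, 0, 0.1, 0.01, 0.043, -0.009, -0.001, 0, 0, 0.09, 0.01, 0.042, -0.012, 0, 0, 0, 0.1, 0.01, 0.04, -0.017, -0.001, 0, 0, 0.09, 0.01, 0.039, -0.021, 0, 0, 0, 0.1, 0.01, 0.036, -0.024, -0.001, 0, 0, 0.09, 0.01, 0.034, -0.028, 0, 0, 0, 0.1, 0.01, 0.031, -0.03, -0.001, 0, 0, 0.09, 0.01, 0.028, -0.034, 0, 0, 0, 0.1, 0.01
--10: 0.021, -0.028, 0.022, 0, 0, 0.07, 0.01, 0.019, -0.03, 0.023, 0, 0, 0.07, 0.01, 0.016, -0.031, 0.022, 0, 0, 0.06, 0.01, 0.015, -0.032, 0.023, 0, 0, 0.07, 0.01, 0.013, -0.032, 0.022, 0, 0, 0.07, 0.01, 0.01, -0.034, 0.023, 0, 0, 0.07, 0.01, 0.008, -0.034, 0.022, 0, 0, 0.06, 0.01, 0.005, -0.035, 0.023, 0, 0, 0.07, 0.01
```

Call:
drive_tool:
  moves: [0.044, -0.001, -0.001, 0, 0, 0.09, 0.01, 0.043, -0.005, 0, 0, 0, 0.1, 0.01, 0.043, -0.009, -0.001, 0, 0, 0.09, 0.01, 0.042, -0.012, 0, 0, 0, 0.1, 0.01, 0.04, -0.017, -0.001, 0, 0, 0.09, 0.01, 0.039, -0.021, 0, 0, 0, 0.1, 0.01, 0.036, -0.024, -0.001, 0, 0, 0.09, 0.01, 0.034, -0.028, 0, 0, 0, 0.1, 0.01, 0.031, -0.03, -0.001, 0, 0, 0.09, 0.01, 0.028, -0.034, 0, 0, 0, 0.1, 0.01]

```text
t: 5.0
tool_pos: [487.3, 152.6, 235.6]
orientation: [0.985, 0.171, -0.001, 0.0]
contact_force: [1.6, -0.2, -0.9]
width: 0.259
grip_force: 39.7
```

Call:
drive_tool:
  moves: [0.021, -0.028, 0.022, 0, 0, 0.07, 0.01, 0.019, -0.03, 0.023, 0, 0, 0.07, 0.01, 0.016, -0.031, 0.022, 0, 0, 0.06, 0.01, 0.015, -0.032, 0.023, 0, 0, 0.07, 0.01, 0.013, -0.032, 0.022, 0, 0, 0.07, 0.01, 0.01, -0.034, 0.023, 0, 0, 0.07, 0.01, 0.008, -0.034, 0.022, 0, 0, 0.06, 0.01, 0.005, -0.035, 0.023, 0, 0, 0.07, 0.01, 0, 0, 0, 0, 0, 0, 0.01, 0, 0, 0, 0, 0, 0, 0.01]

```text
t: 6.0
tool_pos: [576.7, 201.5, 80.4]
orientation: [0.988, 0.107, -0.04, -0.104]
contact_force: [0.2, -0.4, -0.7]
width: 0.261
grip_force: 39.7
```

Run:
```python
from go import *
rows([(569,419.6,19,-11.1,.01,15)])
p=optics.camera("scene");save(p,"sc2.png",(260,280,190,120),4)
w=cloud(p);hsv=cv2.cvtColor(p["img"],cv2.COLOR_RGB2HSV).astype(int);H,S,V=hsv.transpose(2,0,1)
m=((H<9)|(H>170))&(S>120)&(V>50)&(w[...,2]>30)&(w[...,1]>300)
q=w[m];c,(a,b),an=cv2.minAreaRect(q[:,:2].astype(np.float32));print(len(q),q.mean(0),c,a,b,an)
```

```text
t 6.0 pos [576.7 201.5  80.4] psi 12.7 tilt 12.75 w 22.2 gf 39.7 F [ 0.2 -0.4 -0.7]
--0: 0.003, -0.013, 0.004, 0, 0, 0.03, 0.01, 0.002, -0.014, 0.004, 0, 0, 0.02, 0.01, 0.001, -0.013, 0.004, 0, 0, 0.03, 0.01, 0.002, -0.014, 0.003, 0, 0, 0.02, 0.01, 0.001, -0.014, 0.004, 0, 0, 0.03, 0.01, 0.001, -0.013, 0.004, 0, 0, 0.03, 0.01, 0, -0.014, 0.004, 0, 0, 0.02, 0.01, 0, -0.013, 0.004, 0, 0, 0.03, 0.01, 0, -0.014, 0.004, 0, 0, 0.02, 0.01, -0.001, -0.014, 0.003, 0, 0, 0.03, 0.01
--10: -0.001, -0.013, 0.004, 0, 0, 0.03, 0.01, -0.001, -0.014, 0.004, 0, 0, 0.02, 0.01, -0.002, -0.013, 0.004, 0, 0, 0.03, 0.01, -0.002, -0.014, 0.004, 0, 0, 0.02, 0.01, -0.002, -0.013, 0.004, 0, 0, 0.03, 0.01, -0.003, -0.014, 0.003, 0, 0, 0.02, 0.01
54 [747.58373526 322.24416216 591.39990051] (747.5635375976562, 322.9541015625) 44.24565124511719 1.190819263458252 89.3528060913086
```

View pics/sc2.png

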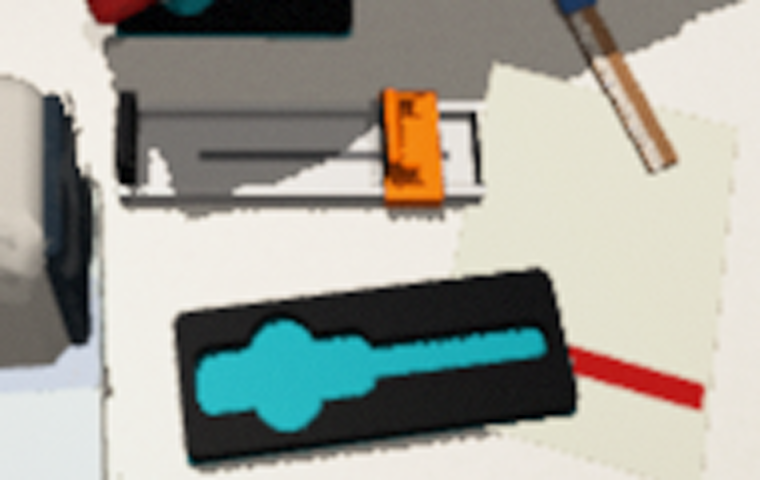

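The foam is clear in view, but the arm stopped short and tilted. I'll check the joints.

Run:
```python
from go import *
s=r.state();print(s["qpos"].round(3),s["qd"].round(3),s["joint_torque"].round(1),s["tool_pos"],s["moment"])
```

```text
[ 0.22   0.473 -0.188  0.964  0.216  3.141] [ 0.001 -0.022  0.014  0.002  0.002 -0.   ] [ -0.2 -58.5  29.7   0.6   0.9  -0. ] [577.2895187  201.79801876  81.42034512] [-0.26397996 -0.10111078 -0.00048051]
```

Joint 6 is at its limit: heading and joint 6 run opposite ways, so the turn has to go the long way round. I'll right the tool and rise first.

Run:
```python
from go import *
s=r.state();T=R.from_quat(s["orientation"])
psi=np.radians(24);G=R.from_matrix(np.array([[np.cos(psi),np.sin(psi),0],[np.sin(psi),-np.cos(psi),0],[0,0,-1]]))
print((T.inv()*G).as_rotvec()/3, T.inv().apply(np.array([500,190,200])-s["tool_pos"])/1000/3)
```

```text
[-0.07341773  0.01084201 -0.06757532] [-0.02810221 -0.0099172  -0.03678954]
```

Call:
drive_tool:
  moves: [-0.028, -0.01, -0.037, -0.073, 0.011, -0.068, 0.01, -0.028, -0.01, -0.037, -0.073, 0.011, -0.068, 0.01, -0.028, -0.01, -0.037, -0.073, 0.011, -0.068, 0.01, 0, 0, -0.04, 0, 0, 0, 0.01, 0, 0, 0, 0, 0, 0, 0.01, 0, 0, 0, 0, 0, 0, 0.01]

```text
t: 6.65
tool_pos: [497.6, 192.7, 240.5]
orientation: [0.978, 0.209, 0.003, -0.001]
contact_force: [0.1, -0.2, -1.7]
width: 0.261
grip_force: 39.8
```

Run:
```python
from go import *
s=r.state();print(s["qpos"].round(2))
T=R.from_quat(s["orientation"]);M=T.as_matrix();psi=np.arctan2(M[1,0],M[0,0]);G=R.from_matrix(np.array([[np.cos(psi),np.sin(psi),0],[np.sin(psi),-np.cos(psi),0],[0,0,-1]]))
print((T.inv()*G).as_rotvec())
rows([(490,190,240,110,.01),(490,190,240,200,.01),(490,190,240,290,.01),(569,419.6,80,348.9,.01)])
```

```text
[ 0.37  0.18 -0.2   1.19  0.    3.09]
[-1.12848554e-03 -6.70812856e-03  3.78502765e-06]
t 6.65 pos [497.6 192.7 240.5] psi 24.1 tilt 0.39 w 22.2 gf 39.8 F [ 0.1 -0.2 -1.7]
--0: -0.001, 0, 0, 0, 0, -0.14, 0.01, 0, 0, 0, 0, 0, -0.13, 0.01, -0.001, 0, 0, 0, 0, -0.14, 0.01, -0.001, -0.001, 0, 0, 0, -0.14, 0.01, 0, 0, 0, 0, 0, -0.13, 0.01, -0.001, -0.001, 0, 0, 0, -0.14, 0.01, 0, 0, 0, 0, 0, -0.13, 0.01, -0.001, -0.001, 0, 0, 0, -0.14, 0.01, 0, -0.001, 0, 0, 0, -0.14, 0.01, 0, 0, 0, 0, 0, -0.13, 0.01
--10: 0, -0.001, 0.001, 0, 0, -0.14, 0.01, 0, 0, 0, 0, 0, -0.14, 0.01, 0, 0, 0, 0, 0, -0.15, 0.01, 0, 0, 0, 0, 0, -0.14, 0.01, 0, 0, 0, 0, 0, -0.14, 0.01, 0, 0, 0, 0, 0, -0.14, 0.01, 0, 0, 0, 0, 0, -0.15, 0.01, 0, 0, 0, 0, 0, -0.14, 0.01, 0, 0, 0, 0, 0, -0.14, 0.01, 0, 0, 0, 0, 0, -0.14, 0.01
--20: 0, 0, 0, 0, 0, -0.15, 0.01, 0, 0, 0, 0, 0, -0.14, 0.01, 0, 0, 0, 0, 0, -0.14, 0.01, 0, 0, 0, 0, 0, -0.15, 0.01, 0, 0, 0, 0, 0, -0.14, 0.01, 0, 0, 0, 0, 0, -0.14, 0.01, 0, 0, 0, 0, 0, -0.14, 0.01, 0, 0, 0, 0, 0, -0.15, 0.01, 0, 0, 0, 0, 0, -0.14, 0.01, 0, 0, 0, 0, 0, -0.14, 0.01
--30: 0, 0, 0, 0, 0, -0.15, 0.01, 0, 0, 0, 0, 0, -0.14, 0.01, 0, 0, 0, 0, 0, -0.14, 0.01, -0.024, -0.019, 0.02, 0, 0, -0.13, 0.01, -0.02, -0.022, 0.02, 0, 0, -0.13, 0.01, -0.018, -0.025, 0.02, 0, 0, -0.13, 0.01, -0.015, -0.026, 0.02, 0, 0, -0.12, 0.01, -0.011, -0.028, 0.02, 0, 0, -0.13, 0.01, -0.008, -0.03, 0.02, 0, 0, -0.13, 0.01, -0.003, -0.03, 0.02, 0, 0, -0.13, 0.01
--40: 0, -0.03, 0.02, 0, 0, -0.13, 0.01
```

Call:
drive_tool:
  moves: [0, 0, 0, 0, 0, -0.145, 0.01, 0, 0, 0, 0, 0, -0.145, 0.01, 0, 0, 0, 0, 0, -0.145, 0.01, 0, 0, 0, 0, 0, -0.145, 0.01, 0, 0, 0, 0, 0, -0.145, 0.01, 0, 0, 0, 0, 0, -0.145, 0.01, 0, 0, 0, 0, 0, -0.145, 0.01, 0, 0, 0, 0, 0, -0.145, 0.01, 0, 0, 0, 0, 0, -0.145, 0.01, 0, 0, 0, 0, 0, -0.145, 0.01]

```text
t: 7.65
tool_pos: [496.3, 191.4, 236.6]
orientation: [0.592, 0.806, 0.0, -0.001]
contact_force: [0.3, -0.3, -0.6]
width: 0.258
grip_force: 39.8
```

Call:
drive_tool:
  moves: [0, 0, 0, 0, 0, -0.145, 0.01, 0, 0, 0, 0, 0, -0.145, 0.01, 0, 0, 0, 0, 0, -0.145, 0.01, 0, 0, 0, 0, 0, -0.145, 0.01, 0, 0, 0, 0, 0, -0.145, 0.01, 0, 0, 0, 0, 0, -0.145, 0.01, 0, 0, 0, 0, 0, -0.145, 0.01, 0, 0, 0, 0, 0, -0.145, 0.01, 0, 0, 0, 0, 0, -0.145, 0.01, 0, 0, 0, 0, 0, -0.145, 0.01]

```text
t: 8.65
tool_pos: [496.2, 191.4, 236.6]
orientation: [-0.092, 0.996, 0.001, -0.001]
contact_force: [0.1, -0.5, -0.7]
width: 0.26
grip_force: 39.8
```

Call:
drive_tool:
  moves: [0, 0, 0, 0, 0, -0.145, 0.01, 0, 0, 0, 0, 0, -0.145, 0.01, 0, 0, 0, 0, 0, -0.145, 0.01, 0, 0, 0, 0, 0, -0.145, 0.01, 0, 0, 0, 0, 0, -0.145, 0.01, 0, 0, 0, 0, 0, -0.145, 0.01, 0, 0, 0, 0, 0, -0.145, 0.01, 0, 0, 0, 0, 0, -0.145, 0.01, 0, 0, 0, 0, 0, -0.145, 0.01, 0, 0, 0, 0, 0, -0.145, 0.01]

```text
t: 9.65
tool_pos: [496.2, 191.4, 236.6]
orientation: [0.729, -0.685, -0.001, 0.0]
contact_force: [-0.1, -0.1, -1.3]
width: 0.263
grip_force: 39.8
```

Run:
```python
from go import *
print(r.state()["qpos"].round(2))
rows([(569,419.6,80,348.9,.01)])
```

```text
[ 0.37  0.18 -0.2   1.19  0.   -1.27]
t 9.65 pos [496.2 191.4 236.6] psi -86.4 tilt 0.1 w 22.4 gf 39.8 F [-0.1 -0.1 -1.3]
--0: -0.022, -0.009, 0.016, 0, 0, -0.13, 0.01, -0.021, -0.011, 0.015, 0, 0, -0.13, 0.01, -0.02, -0.014, 0.016, 0, 0, -0.13, 0.01, -0.017, -0.017, 0.016, 0, 0, -0.14, 0.01, -0.015, -0.019, 0.015, 0, 0, -0.13, 0.01, -0.012, -0.02, 0.016, 0, 0, -0.13, 0.01, -0.01, -0.022, 0.016, 0, 0, -0.13, 0.01, -0.006, -0.023, 0.015, 0, 0, -0.13, 0.01, -0.004, -0.024, 0.016, 0, 0, -0.13, 0.01, 0, -0.024, 0.016, 0, 0, -0.13, 0.01
```

Call:
drive_tool:
  moves: [-0.022, -0.009, 0.016, 0, 0, -0.13, 0.01, -0.021, -0.011, 0.015, 0, 0, -0.13, 0.01, -0.02, -0.014, 0.016, 0, 0, -0.13, 0.01, -0.017, -0.017, 0.016, 0, 0, -0.14, 0.01, -0.015, -0.019, 0.015, 0, 0, -0.13, 0.01, -0.012, -0.02, 0.016, 0, 0, -0.13, 0.01, -0.01, -0.022, 0.016, 0, 0, -0.13, 0.01, -0.006, -0.023, 0.015, 0, 0, -0.13, 0.01, -0.004, -0.024, 0.016, 0, 0, -0.13, 0.01, 0, -0.024, 0.016, 0, 0, -0.13, 0.01]

```text
t: 10.65
tool_pos: [570.8, 420.2, 79.1]
orientation: [0.995, -0.099, -0.001, -0.0]
contact_force: [0.8, -0.3, -0.6]
width: 0.261
grip_force: 39.8
```

Call:
drive_tool:
  moves: [0, 0, 0.01, 0, 0, 0, 0.01, 0, 0, 0.01, 0, 0, 0, 0.01, 0, 0, 0, 0, 0, 0, 0.01, 0, 0, 0, 0, 0, 0, 0.01]

```text
t: 11.05
tool_pos: [571.1, 419.2, 61.7]
orientation: [0.995, -0.102, 0.0, -0.001]
contact_force: [-0.7, 0.8, -0.6]
width: 0.261
grip_force: 39.8
```

Run:
```python
from go import *
from fit import plane
rows([(569,419.6,19,348.9,.01,15)])
for c in("scene","top"):
    p=optics.camera(c)
    if c=="scene":save(p,"sc3.png",(280,300,170,100),4.5)
    g=plane(p,60);hsv=cv2.cvtColor(p["img"],cv2.COLOR_RGB2HSV).astype(int);H,S,V=hsv.transpose(2,0,1)
    m=((H<9)|(H>170))&(S>120)&(V>40)&(g[...,0]>500)&(g[...,0]<700)&(g[...,1]>350)&(g[...,1]<480)
    n,l,st,_=cv2.connectedComponentsWithStats(m.astype(np.uint8))
    if n>1:
        q=g[l==1+np.argmax(st[1:,4])];print(c,len(q),q.mean(0),cv2.minAreaRect(q.astype(np.float32)))
```

```text
t 11.05 pos [571.1 419.2  61.7] psi -11.7 tilt 0.08 w 22.2 gf 39.8 F [-0.7  0.8 -0.6]
--0: -0.001, 0, 0.014, 0, 0, 0, 0.01, 0, 0, 0.014, 0, 0, -0.01, 0.01, -0.001, 0, 0.015, 0, 0, 0, 0.01
scene 208 [601.84126041 410.80544676] ((599.6302490234375, 410.6520690917969), (25.884002685546875, 39.79216384887695), 72.18631744384766)
top 73 [610.37914625 412.92417434] ((608.2590942382812, 413.920166015625), (26.618654251098633, 26.169321060180664), 0.4860386252403259)
```

View pics/sc3.png

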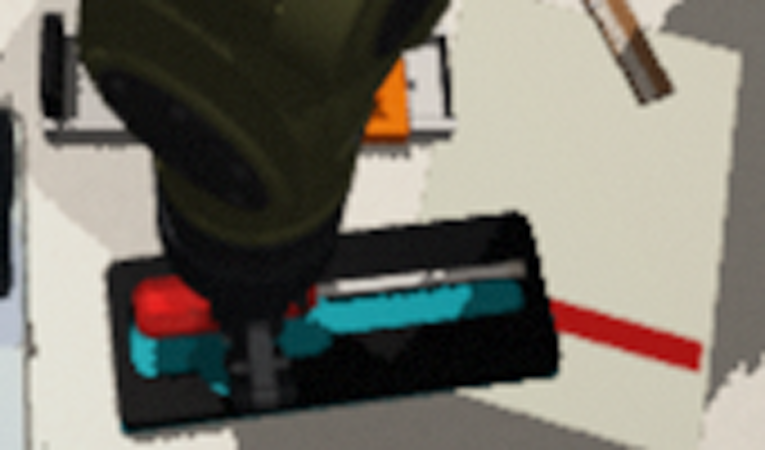

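The driver hangs parallel above the long foam, offset in the view only by its height. I'll lower it and release a little.

Call:
drive_tool:
  moves: [-0.002, 0, 0.014, 0, 0, -0.01, 0.01, 0, 0, 0.014, 0, 0, 0, 0.01, 0, 0, 0.01, 0, 0, 0, 0.01, 0, 0, 0.003, 0, 0, 0, 0.01, 0, 0, 0, 0, 0, 0, 0.01, 0, 0, 0, 0, 0, 0, 0.01]

```text
t: 11.75
tool_pos: [569.6, 420.9, 20.8]
orientation: [0.995, -0.097, 0.001, -0.001]
contact_force: [0.4, 0.2, -1.1]
width: 0.263
grip_force: 39.8
```

Run:
```python
from go import *
rows([(569,419.6,19,348.9,.01,15)])
p=optics.camera("scene");save(p,"sc4.png",(280,300,170,100),4.5)
```

```text
t 11.75 pos [569.6 420.9  20.8] psi -11.1 tilt 0.15 w 22.3 gf 39.8 F [ 0.4  0.2 -1.1]
--0: 0, 0.001, 0.002, 0, 0, 0, 0.01
```

View pics/sc4.png

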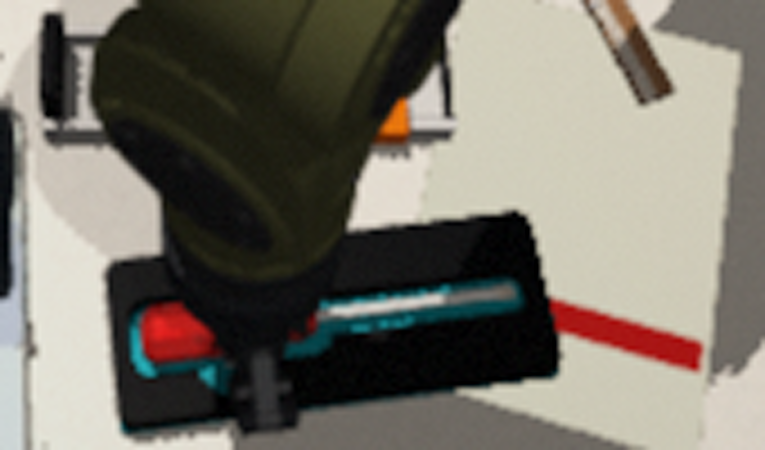

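It sits in its cut-out. I'm lowering 2 mm, releasing gently and lifting.

Call:
drive_tool:
  moves: [0, 0.001, 0.002, 0, 0, 0, 0.01, 0, 0, 0, 0, 0, 0, 0.031, 0, 0, 0, 0, 0, 0, 0.031, 0, 0, 0, 0, 0, 0, 0.031, 0, 0, -0.01, 0, 0, 0, 0.031, 0, 0, -0.02, 0, 0, 0, 0.031, 0, 0, -0.04, 0, 0, 0, 0.04, 0, 0, -0.045, 0, 0, 0, 0.045, 0, 0, -0.045, 0, 0, 0, 0.045, 0, 0, -0.045, 0, 0, 0, 0.045]

```text
t: 12.8
tool_pos: [568.9, 419.3, 226.9]
orientation: [0.995, -0.097, 0.001, -0.001]
contact_force: [0.2, 0.6, -0.7]
width: 0.526
grip_force: 0.0
```

Run:
```python
from go import *
rows([(490,100,235,300,.045),(570,-235,200,262,.045),(595.5,-241,60,262,.045)])
```

```text
t 12.8 pos [568.9 419.3 226.9] psi -11.1 tilt 0.2 w 44.7 gf 0.0 F [ 0.2  0.6 -0.7]
--0: -0.002, 0.041, -0.001, 0, 0, 0.11, 0.045, 0.003, 0.041, -0.001, 0, 0, 0.1, 0.045, 0.006, 0.041, -0.001, 0, 0, 0.11, 0.045, 0.011, 0.039, -0.001, 0, 0, 0.11, 0.045, 0.015, 0.038, -0.001, 0, 0, 0.1, 0.045, 0.019, 0.037, -0.001, 0, 0, 0.11, 0.045, 0.023, 0.034, -0.001, 0, 0, 0.11, 0.045, 0.027, 0.031, -0.001, 0, 0, 0.1, 0.045, 0.041, 0.012, 0.004, 0, 0, 0.08, 0.045, 0.042, 0.01, 0.005, 0, 0, 0.09, 0.045
--10: 0.043, 0.005, 0.004, 0, 0, 0.08, 0.045, 0.043, 0.002, 0.004, 0, 0, 0.08, 0.045, 0.043, -0.002, 0.005, 0, 0, 0.09, 0.045, 0.043, -0.005, 0.004, 0, 0, 0.08, 0.045, 0.042, -0.009, 0.005, 0, 0, 0.08, 0.045, 0.041, -0.012, 0.004, 0, 0, 0.09, 0.045, 0.001, -0.007, 0.035, 0, 0, 0, 0.045, 0, -0.006, 0.035, 0, 0, 0, 0.045, 0.001, -0.007, 0.035, 0, 0, 0, 0.045, 0, -0.006, 0.035, 0, 0, 0, 0.045
```

Call:
drive_tool:
  moves: [-0.002, 0.041, -0.001, 0, 0, 0.11, 0.045, 0.003, 0.041, -0.001, 0, 0, 0.1, 0.045, 0.006, 0.041, -0.001, 0, 0, 0.11, 0.045, 0.011, 0.039, -0.001, 0, 0, 0.11, 0.045, 0.015, 0.038, -0.001, 0, 0, 0.1, 0.045, 0.019, 0.037, -0.001, 0, 0, 0.11, 0.045, 0.023, 0.034, -0.001, 0, 0, 0.11, 0.045, 0.027, 0.031, -0.001, 0, 0, 0.1, 0.045, 0.041, 0.012, 0.004, 0, 0, 0.08, 0.045, 0.042, 0.01, 0.005, 0, 0, 0.09, 0.045]

```text
t: 13.8
tool_pos: [510.1, 15.1, 223.6]
orientation: [0.821, -0.571, 0.001, -0.002]
contact_force: [0.6, -0.0, 0.2]
width: 0.525
grip_force: 0.0
```

Call:
drive_tool:
  moves: [0.043, 0.005, 0.004, 0, 0, 0.08, 0.045, 0.043, 0.002, 0.004, 0, 0, 0.08, 0.045, 0.043, -0.002, 0.005, 0, 0, 0.09, 0.045, 0.043, -0.005, 0.004, 0, 0, 0.08, 0.045, 0.042, -0.009, 0.005, 0, 0, 0.08, 0.045, 0.041, -0.012, 0.004, 0, 0, 0.09, 0.045, 0.001, -0.007, 0.035, 0, 0, 0, 0.045, 0, -0.006, 0.035, 0, 0, 0, 0.045, 0.001, -0.007, 0.035, 0, 0, 0, 0.045, 0, -0.006, 0.035, 0, 0, 0, 0.045]

```text
t: 14.8
tool_pos: [596.4, -240.6, 55.3]
orientation: [-0.655, 0.756, -0.0, 0.001]
contact_force: [0.5, 0.4, -0.7]
width: 0.525
grip_force: 0.0
```

Run:
```python
from go import *
rows([(595.5,-241,6,262,.045,20)])
p=optics.camera("scene");w=cloud(p)
from m import pts,red,desc
save(p,"sc5.png",(280,300,170,100),4.5)
```

```text
t 14.8 pos [ 596.4 -240.6   55.3] psi -98.2 tilt 0.17 w 44.6 gf 0.0 F [ 0.5  0.4 -0.7]
--0: 0, 0, 0.016, 0, 0, 0, 0.045, 0, 0.001, 0.017, 0, 0, 0, 0.045, 0.001, 0, 0.016, 0, 0, 0, 0.045
```

View pics/sc5.png

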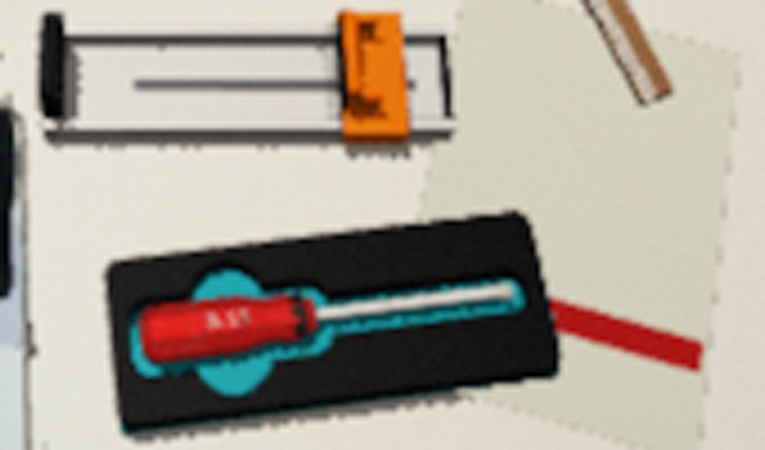

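The red driver lies properly in the foam, handle at (220,330) and tip at (510,292). Next is gripping the yellow one.

Call:
drive_tool:
  moves: [0, 0.001, 0.016, 0, 0, 0, 0.045, 0.001, 0, 0.017, 0, 0, 0, 0.045, 0, 0, 0.016, 0, 0, 0, 0.045, 0, 0, 0, 0, 0, 0, 0.045, 0, 0, 0, 0, 0, 0, 0.005, 0, 0, 0, 0, 0, 0, 0.005, 0, 0, 0, 0, 0, 0, 0.005, 0, 0, 0, 0, 0, 0, 0.005, 0, 0, 0, 0, 0, 0, 0.005, 0, 0, 0, 0, 0, 0, 0.005]

```text
t: 15.85
tool_pos: [595.7, -241.1, 8.3]
orientation: [-0.655, 0.756, -0.001, 0.002]
contact_force: [-2.2, 1.3, 7.0]
width: 0.22
grip_force: 40.0
```

Call:
drive_tool:
  moves: [0, 0, 0, 0, 0, 0, 0.005, 0, 0, -0.02, 0, 0, 0, 0.005, 0, 0, -0.04, 0, 0, 0, 0.005, 0, 0, -0.045, 0, 0, 0, 0.005, 0, 0, -0.045, 0, 0, 0, 0.005, 0, 0, -0.045, 0, 0, 0, 0.005, 0, 0, -0.03, 0, 0, 0, 0.005, 0, 0, 0, 0, 0, 0, 0.005]

```text
t: 16.65
tool_pos: [597.1, -242.4, 237.9]
orientation: [-0.655, 0.756, -0.004, 0.003]
contact_force: [0.5, -0.5, -0.6]
width: 0.22
grip_force: 39.3
```

Run:
```python
from go import *
a=np.radians(-18.5);t=np.array([528,183])+29*np.array([np.cos(a),np.sin(a)]);print(t)
rows([(540,-60,235,210,.005),(t[0],t[1],70,161.5,.005)])
```

```text
[555.501386   173.79816496]
t 16.65 pos [ 597.1 -242.4  237.9] psi -98.2 tilt 0.59 w 18.7 gf 39.3 F [ 0.5 -0.5 -0.6]
--0: -0.025, 0.012, 0, 0, 0, 0.13, 0.005, -0.023, 0.015, 0.001, 0, 0, 0.13, 0.005, -0.02, 0.017, 0, 0, 0, 0.13, 0.005, -0.019, 0.021, 0.001, 0, 0, 0.13, 0.005, -0.015, 0.022, 0, 0, 0, 0.13, 0.005, -0.013, 0.024, 0, 0, 0, 0.13, 0.005, -0.009, 0.026, 0.001, 0, 0, 0.12, 0.005, -0.019, 0.028, 0.024, 0, 0, 0.12, 0.005, -0.015, 0.029, 0.023, 0, 0, 0.12, 0.005, -0.012, 0.032, 0.024, 0, 0, 0.12, 0.005
--10: -0.007, 0.032, 0.023, 0, 0, 0.13, 0.005, -0.004, 0.034, 0.024, 0, 0, 0.12, 0.005, 0.001, 0.033, 0.023, 0, 0, 0.12, 0.005, 0.004, 0.033, 0.024, 0, 0, 0.12, 0.005
```

Call:
drive_tool:
  moves: [-0.025, 0.012, 0, 0, 0, 0.13, 0.005, -0.023, 0.015, 0.001, 0, 0, 0.13, 0.005, -0.02, 0.017, 0, 0, 0, 0.13, 0.005, -0.019, 0.021, 0.001, 0, 0, 0.13, 0.005, -0.015, 0.022, 0, 0, 0, 0.13, 0.005, -0.013, 0.024, 0, 0, 0, 0.13, 0.005, -0.009, 0.026, 0.001, 0, 0, 0.12, 0.005, -0.019, 0.028, 0.024, 0, 0, 0.12, 0.005, -0.015, 0.029, 0.023, 0, 0, 0.12, 0.005, -0.012, 0.032, 0.024, 0, 0, 0.12, 0.005]

```text
t: 17.65
tool_pos: [543.9, 42.9, 157.0]
orientation: [-0.081, 0.997, 0.001, 0.001]
contact_force: [0.9, -0.8, -0.5]
width: 0.214
grip_force: 39.3
```

Call:
drive_tool:
  moves: [-0.007, 0.032, 0.023, 0, 0, 0.13, 0.005, -0.004, 0.034, 0.024, 0, 0, 0.12, 0.005, 0.001, 0.033, 0.023, 0, 0, 0.12, 0.005, 0.004, 0.033, 0.024, 0, 0, 0.12, 0.005, 0, 0, 0, 0, 0, 0, 0.005, 0, 0, 0, 0, 0, 0, 0.005, 0, 0, 0, 0, 0, 0, 0.005]

```text
t: 18.35
tool_pos: [553.1, 174.2, 64.7]
orientation: [0.16, 0.987, 0.001, 0.0]
contact_force: [-0.3, 0.9, -0.5]
width: 0.218
grip_force: 39.4
```

Run:
```python
from go import *
rows([(555.5,174,21,161.5,.005,15)])
p=optics.camera("scene");save(p,"sc6.png",(250,230,130,90),5)
```

```text
t 18.35 pos [553.1 174.2  64.7] psi 161.6 tilt 0.12 w 18.5 gf 39.4 F [-0.3  0.9 -0.5]
--0: -0.001, 0, 0.015, 0, 0, 0, 0.005, -0.001, 0, 0.014, 0, 0, 0, 0.005, 0, 0.001, 0.015, 0, 0, 0, 0.005
```

View pics/sc6.png

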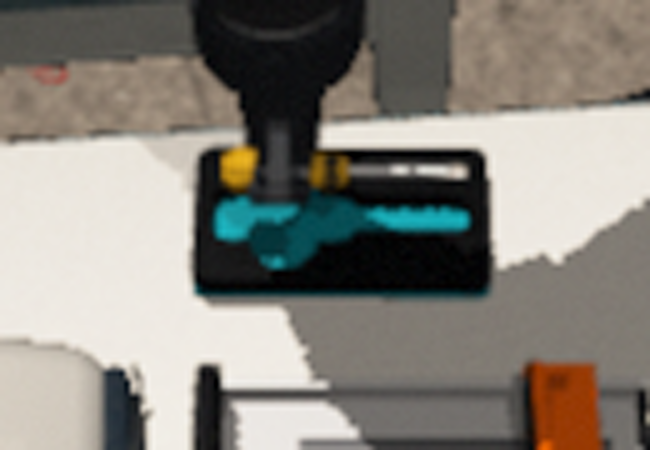

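The yellow driver is parallel above the short foam, and it matches along the length. Lowering it.

Call:
drive_tool:
  moves: [-0.002, 0, 0.015, 0, 0, 0, 0.005, 0, 0, 0.014, 0, 0, 0, 0.005, 0, 0, 0.01, 0, 0, 0, 0.005, 0, 0, 0.003, 0, 0, 0, 0.005, 0, 0, 0, 0, 0, 0, 0.005, 0, 0, 0, 0, 0, 0, 0.005]

```text
t: 19.0
tool_pos: [555.2, 174.4, 22.4]
orientation: [0.16, 0.987, 0.001, 0.0]
contact_force: [0.1, 0.2, -1.6]
width: 0.219
grip_force: 39.4
```

Run:
```python
from go import *
from fit import plane
rows([(555.5,174,20,161.5,.005,15)])
a=np.radians(-18.5)
for c in("scene","top"):
    p=optics.camera(c);g=plane(p,20);hsv=cv2.cvtColor(p["img"],cv2.COLOR_RGB2HSV).astype(int);H,S,V=hsv.transpose(2,0,1)
    m=(H>14)&(H<32)&(S>130)&(V>70)&(abs(g[...,0]-555)<70)&(abs(g[...,1]-174)<50)
    q=g[m]-[528,183];L=np.c_[q@[np.sin(a),-np.cos(a)],q@[np.cos(a),np.sin(a)]]
    if len(q): print(c,len(q),"local x",np.percentile(L[:,0],[3,50,97]).round(1),"y",np.percentile(L[:,1],[2,50,98]).round(1))
```

```text
t 19.0 pos [555.2 174.4  22.4] psi 161.6 tilt 0.14 w 18.6 gf 39.4 F [ 0.1  0.2 -1.6]
--0: 0, 0, 0.002, 0, 0, 0, 0.005
scene 85 local x [-7.   4.2 12.7] y [-0.3 47.7 59.5]
```

Call:
drive_tool:
  moves: [0, 0, 0.003, 0, 0, 0, 0.005, 0, 0, 0.001, 0, 0, 0, 0.005, 0, 0, 0, 0, 0, 0, 0.005, 0, 0, 0, 0, 0, 0, 0.028, 0, 0, 0, 0, 0, 0, 0.028, 0, 0, 0, 0, 0, 0, 0.028, 0, 0, -0.01, 0, 0, 0, 0.028, 0, 0, -0.02, 0, 0, 0, 0.028, 0, 0, -0.045, 0, 0, 0, 0.045, 0, 0, -0.045, 0, 0, 0, 0.07]

```text
t: 20.1
tool_pos: [554.0, 173.9, 139.6]
orientation: [0.16, 0.987, 0.001, -0.0]
contact_force: [1.8, 0.2, 0.4]
width: 0.656
grip_force: 0.0
```

```bash
cat > sil.py <<'E'
from m import *
from scipy.optimize import minimize
def solid(p,w,parts,x0,box,k=4):
    K=np.array([[p["fx"],0,p["cx"]],[0,p["fy"],p["cy"]],[0,0,1]],float)
    m=((w[...,2]>parts[0][0][1]+0)&(w[...,0]>box[0])&(w[...,0]<box[1])&(w[...,1]>box[2])&(w[...,1]<box[3])).astype(float)
    vs,us=np.where(m);v0,v1,u0,u1=vs.min()-6,vs.max()+7,us.min()-6,us.max()+7
    O=m[v0:v1,u0:u1];a=np.linspace(0,2*np.pi,40)
    def pred(s):
        im=np.zeros(((v1-v0)*k,(u1-u0)*k),np.uint8)
        for part in parts:
            P=np.concatenate([np.c_[s[0]+R_*np.cos(a),s[1]+R_*np.sin(a),np.full(40,z)] for R_,z in part])
            q=cv2.projectPoints(P,np.ravel(p["rvec"]),np.ravel(p["tvec"]),K,None)[0].reshape(-1,2)
            q=((q-[u0,v0]+.5)*k-.5)*16
            cv2.fillConvexPoly(im,cv2.convexHull(q.round().astype(np.int32)),1,shift=4)
        return cv2.resize(im.astype(np.float32),(u1-u0,v1-v0),interpolation=cv2.INTER_AREA)
    f=lambda s:((pred(s)-O)**2).sum()
    o=minimize(f,x0,method="Nelder-Mead",options=dict(initial_simplex=np.array(x0)+[[-4,-3],[5,0],[0,5]],xatol=.05,fatol=.01))
    return o.x.round(1),round(o.fun,1),int(O.sum())
BOT=[[(22.5,15),(22.5,74),(11,88)],[(9,88),(9,103)],[(6,103),(3,126)]]
SP=lambda h:[[(17.5,12),(17.5,h)]]
E
python3 - <<'E'
from sil import *
for c in("scene","top"):
    p=load(c);w=cloud(p)
    print(c,"bottle",solid(p,w,BOT,(487,-210),(440,530,-255,-170)))
    print("  red",solid(p,w,SP(49),(481,-367),(445,525,-400,-330)))
    print("  yel",solid(p,w,SP(55),(486,-293),(445,530,-328,-258)))
from go import *
rows([(500,0,235,120,.08),(488,-212,180,90,.08)])
p=optics.camera("scene");save(p,"sc7.png",(250,230,130,90),5)
E
```

```text
scene bottle (array([ 489.2, -215.1]), np.float64(22.0), 343)
  red (array([ 482. , -371.8]), np.float64(17.1), 128)
  yel (array([ 487. , -298.5]), np.float64(61.2), 106)
top bottle (array([ 485.1, -215.3]), np.float64(12.4), 270)
  red (array([ 480.6, -369.8]), np.float64(15.3), 148)
  yel (array([ 485.7, -295.5]), np.float64(19.1), 144)
t 20.1 pos [554.  173.9 139.6] psi 161.6 tilt 0.1 w 55.8 gf 0.0 F [1.8 0.2 0.4]
--0: -0.001, -0.03, -0.016, 0, 0, 0.12, 0.08, -0.004, -0.03, -0.016, 0, 0, 0.12, 0.08, -0.008, -0.03, -0.016, 0, 0, 0.12, 0.08, -0.011, -0.028, -0.016, 0, 0, 0.12, 0.08, -0.015, -0.027, -0.015, 0, 0, 0.12, 0.08, -0.017, -0.024, -0.016, 0, 0, 0.13, 0.08, -0.036, -0.023, 0.011, 0, 0, 0.1, 0.08, -0.037, -0.02, 0.011, 0, 0, 0.11, 0.08, -0.04, -0.015, 0.011, 0, 0, 0.1, 0.08, -0.041, -0.011, 0.011, 0, 0, 0.11, 0.08
--10: -0.042, -0.007, 0.011, 0, 0, 0.1, 0.08
```

Call:
drive_tool:
  moves: [-0.001, -0.03, -0.016, 0, 0, 0.12, 0.08, -0.004, -0.03, -0.016, 0, 0, 0.12, 0.08, -0.008, -0.03, -0.016, 0, 0, 0.12, 0.08, -0.011, -0.028, -0.016, 0, 0, 0.12, 0.08, -0.015, -0.027, -0.015, 0, 0, 0.12, 0.08, -0.017, -0.024, -0.016, 0, 0, 0.13, 0.08, -0.036, -0.023, 0.011, 0, 0, 0.1, 0.08, -0.037, -0.02, 0.011, 0, 0, 0.11, 0.08, -0.04, -0.015, 0.011, 0, 0, 0.1, 0.08, -0.041, -0.011, 0.011, 0, 0, 0.11, 0.08]

```text
t: 21.15
tool_pos: [491.1, -170.8, 189.0]
orientation: [0.673, 0.74, 0.002, 0.0]
contact_force: [-0.1, -0.7, 0.2]
width: 0.94
grip_force: 0.0
```

Call:
drive_tool:
  moves: [-0.042, -0.007, 0.011, 0, 0, 0.1, 0.08, 0, 0, 0, 0, 0, 0, 0.08, 0, 0, 0, 0, 0, 0, 0.08, 0, 0, 0, 0, 0, 0, 0.08]

```text
t: 21.55
tool_pos: [488.7, -210.9, 178.0]
orientation: [0.707, 0.707, 0.001, -0.0]
contact_force: [0.4, 0.2, 0.6]
width: 0.94
grip_force: 0.0
```

Run:
```python
from go import *
rows([(487,-215,170,90,.08,30),(487,-215,60,90,.08,25)])
```

```text
t 21.55 pos [ 488.7 -210.9  178. ] psi 90.0 tilt 0.17 w 79.9 gf 0.0 F [0.4 0.2 0.6]
--0: -0.004, -0.002, 0.008, 0, 0, 0, 0.08, 0, 0, 0.022, 0, 0, 0, 0.08, 0, 0, 0.022, 0, 0, 0, 0.08, 0, 0, 0.022, 0, 0, 0, 0.08, 0, 0, 0.022, 0, 0, 0, 0.08, 0, 0, 0.022, 0, 0, 0, 0.08
```

Call:
drive_tool:
  moves: [-0.004, -0.002, 0.008, 0, 0, 0, 0.08, 0, 0, 0.022, 0, 0, 0, 0.08, 0, 0, 0.022, 0, 0, 0, 0.08, 0, 0, 0.022, 0, 0, 0, 0.08, 0, 0, 0.022, 0, 0, 0, 0.08, 0, 0, 0.022, 0, 0, 0, 0.08, 0, 0, 0, 0, 0, 0, 0.06, 0, 0, 0, 0, 0, 0, 0.055, 0, 0, 0, 0, 0, 0, 0.05, 0, 0, 0, 0, 0, 0, 0.05]

```text
t: 22.55
tool_pos: [487.7, -215.6, 60.8]
orientation: [0.707, 0.707, 0.002, 0.001]
contact_force: [0.5, 0.6, 0.3]
width: 0.587
grip_force: 0.0
```

Call:
drive_tool:
  moves: [0, 0, 0, 0, 0, 0, 0.048, 0, 0, 0, 0, 0, 0, 0.046, 0, 0, 0, 0, 0, 0, 0.044, 0, 0, 0, 0, 0, 0, 0.042, 0, 0, 0, 0, 0, 0, 0.04, 0, 0, 0, 0, 0, 0, 0.04, 0, 0, 0, 0, 0, 0, 0.04]
  squeeze: 30

```text
t: 23.25
tool_pos: [487.0, -215.6, 60.2]
orientation: [0.707, 0.707, 0.001, 0.0]
contact_force: [-0.5, 0.5, 5.6]
width: 0.501
grip_force: 29.6
```

Run:
```python
from sil import *
from go import *
rows([(487,-215,160,90,.04,30),(480,-445,160,90,.04,35),(480,-445,90,90,.04,20)])
p=optics.camera("scene");w=cloud(p);hsv=cv2.cvtColor(p["img"],cv2.COLOR_RGB2HSV);H,S,V=hsv.transpose(2,0,1)
save(p,"grip.png",(240,100,100,80),6)
```

```text
t 23.25 pos [ 487.  -215.6   60.2] psi 89.9 tilt 0.15 w 42.6 gf 29.6 F [-0.5  0.5  5.6]
--0: 0, 0, -0.025, 0, 0, 0, 0.04, 0, 0, -0.025, 0, 0, 0, 0.04, 0, 0, -0.025, 0, 0, 0, 0.04, 0.001, 0, -0.025, 0, 0, 0, 0.04, -0.033, -0.001, 0, 0, 0, 0, 0.04, -0.033, -0.001, 0, 0, 0, 0, 0.04, -0.033, -0.001, 0, 0, 0, 0, 0.04, -0.033, -0.001, 0, 0, 0, 0, 0.04, -0.033, -0.001, 0, 0, 0, 0, 0.04, -0.033, -0.001, 0, 0, 0, 0, 0.04
--10: -0.032, -0.001, 0, 0, 0, 0, 0.04, 0, 0, 0.018, 0, 0, 0, 0.04, 0, 0, 0.017, 0, 0, 0, 0.04, 0, 0, 0.018, 0, 0, 0, 0.04, 0, 0, 0.017, 0, 0, 0, 0.04
```

Call:
drive_tool:
  moves: [0, 0, -0.01, 0, 0, 0, 0.04, 0, 0, -0.02, 0, 0, 0, 0.04, 0, 0, -0.03, 0, 0, 0, 0.04, 0, 0, -0.025, 0, 0, 0, 0.04, 0, 0, -0.015, 0, 0, 0, 0.04, -0.01, 0, 0, 0, 0, 0, 0.04, -0.02, 0, 0, 0, 0, 0, 0.04, -0.03, 0, 0, 0, 0, 0, 0.04, -0.03, -0.001, 0, 0, 0, 0, 0.04, -0.03, -0.001, 0, 0, 0, 0, 0.04]
  squeeze: 40

```text
t: 24.3
tool_pos: [483.5, -336.9, 158.0]
orientation: [0.707, 0.707, 0.001, -0.001]
contact_force: [0.7, 0.3, -0.1]
width: 0.491
grip_force: 40.7
```

Call:
drive_tool:
  moves: [-0.03, -0.001, 0, 0, 0, 0, 0.04, -0.03, -0.001, 0, 0, 0, 0, 0.04, -0.025, -0.001, 0, 0, 0, 0, 0.04, -0.015, -0.001, 0, 0, 0, 0, 0.04, -0.01, -0.001, 0, 0, 0, 0, 0.04, 0, 0, 0, 0, 0, 0, 0.04, 0, 0, 0, 0, 0, 0, 0.04]

```text
t: 25.0
tool_pos: [479.2, -444.7, 158.6]
orientation: [0.707, 0.707, 0.001, -0.001]
contact_force: [1.2, 0.4, -0.4]
width: 0.491
grip_force: 40.7
```

Run:
```python
from sil import *
from go import *
rows([(480,-445,100,90,.04,20)])
p=optics.camera("scene");w=cloud(p);save(p,"carry.png",(230,50,120,100),5)
hsv=cv2.cvtColor(p["img"],cv2.COLOR_RGB2HSV).astype(int)
for n,f in(("body",lambda h,s,v:(s<80)),("red",red)):
    print(n,desc(pts(p,w,(430,530,-500,-400),f,(60,250))))
```

```text
t 25.0 pos [ 479.2 -444.7  158.6] psi 90.0 tilt 0.19 w 41.8 gf 40.7 F [ 1.2  0.4 -0.4]
--0: 0, 0, 0.02, 0, 0, 0, 0.04, 0, 0.001, 0.019, 0, 0, 0, 0.04, 0, 0, 0.02, 0, 0, 0, 0.04
body (667, 'mean', array([ 480.8, -432.6,  179.6]), 'rect', array([ 479.7, -438.7]), 99.1, 42.1, 'deg', 177.4, 'z', array([110.5, 177.1, 241.7]))
red (39, 'mean', array([ 478.9, -438.5,  198.4]), 'rect', array([ 477.8, -440.1]), 18.2, 15.3, 'deg', 70.1, 'z', array([189.8, 196.3, 213.5]))
```

View pics/carry.png

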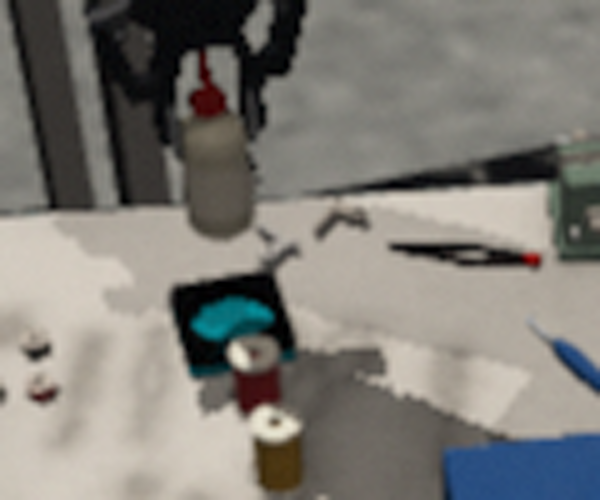

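The bottle hangs upright over the round foam: bottle at (218,170), well at (232,318). Lowering it to the well floor.

Call:
drive_tool:
  moves: [0, 0.001, 0.015, 0, 0, 0, 0.04, 0, 0, 0.025, 0, 0, 0, 0.04, 0, 0, 0.02, 0, 0, 0, 0.04, 0, 0, 0.015, 0, 0, 0, 0.04, 0, 0, 0.008, 0, 0, 0, 0.04, 0, 0, 0.003, 0, 0, 0, 0.04, 0, 0, 0, 0, 0, 0, 0.04, 0, 0, 0, 0, 0, 0, 0.04]

```text
t: 25.85
tool_pos: [480.9, -445.9, 73.9]
orientation: [0.707, 0.707, 0.001, 0.0]
contact_force: [-0.1, 0.5, -0.9]
width: 0.494
grip_force: 40.7
```

Run:
```python
from go import *
rows([(480,-445,70,90,.04,20)])
```

```text
t 25.85 pos [ 480.9 -445.9   73.9] psi 89.9 tilt 0.14 w 42.0 gf 40.7 F [-0.1  0.5 -0.9]
--0: 0.001, -0.001, 0.004, 0, 0, 0, 0.04
```

Call:
drive_tool:
  moves: [0, 0, 0.003, 0, 0, 0, 0.04, 0, 0, 0.001, 0, 0, 0, 0.04, 0, 0, 0, 0, 0, 0, 0.04, 0, 0, 0, 0, 0, 0, 0.04]

```text
t: 26.25
tool_pos: [481.1, -446.1, 70.4]
orientation: [0.707, 0.707, 0.001, 0.001]
contact_force: [-1.1, -0.5, 5.5]
width: 0.492
grip_force: 41.4
```

Call:
drive_tool:
  moves: [0, 0, 0, 0, 0, 0, 0.044, 0, 0, 0, 0, 0, 0, 0.046, 0, 0, 0, 0, 0, 0, 0.05, 0, 0, 0, 0, 0, 0, 0.056, 0, 0, 0, 0, 0, 0, 0.064, 0, 0, 0, 0, 0, 0, 0.07, 0, 0, -0.015, 0, 0, 0, 0.07, 0, 0, -0.03, 0, 0, 0, 0.07, 0, 0, -0.045, 0, 0, 0, 0.07, 0, 0, -0.02, 0, 0, 0, 0.07]

```text
t: 27.25
tool_pos: [481.6, -446.9, 184.4]
orientation: [0.707, 0.707, 0.001, 0.003]
contact_force: [0.3, 0.1, -0.3]
width: 0.817
grip_force: 0.0
```

Run:
```python
from sil import *
from go import *
B=[[(22.5,32),(22.5,84),(11,98)],[(9,98),(9,113)],[(6,113),(3,136)]]
for c in("scene","top"):
    p=optics.camera(c);w=cloud(p);save(p,c+"b.png",(230,50,120,100),5)
    w[w[...,2]>142]=np.nan
    try: print(c,"bottle",solid(p,w,B,(480,-445),(440,520,-490,-400)),"red",solid(p,w,SP(49),(481.5,-370),(445,525,-400,-335)),"yel",solid(p,w,SP(55),(486,-295),(445,530,-328,-258)),"zmax",np.nanmax(w[(abs(w[...,0]-480)<25)&(abs(w[...,1]+445)<25)][:,2]))
    except Exception as e: print(c,e)
rows([(481,-370.5,180,90,.07)])
```

```text
scene bottle (array([ 481.7, -442.7]), np.float64(21.9), 280) red (array([ 481.3, -371.2]), np.float64(16.9), 129) yel (array([ 487.6, -295.1]), np.float64(16.1), 154) zmax 138.6320935948063
top bottle (array([ 478.7, -444.1]), np.float64(18.7), 294) red (array([ 480.8, -370. ]), np.float64(15.3), 146) yel (array([ 485.7, -296. ]), np.float64(18.7), 144) zmax 140.0825629777447
t 27.35 pos [ 482.3 -447.5  184.6] psi 89.9 tilt 0.45 w 69.3 gf 0.0 F [ 1.1 -0.3 -0.3]
--0: 0.039, -0.001, 0.002, 0, 0, 0, 0.07, 0.038, 0, 0.003, 0, 0, 0, 0.07
```

Run:
```python
from m import *
for c in("scene","top"):
    w=cloud(load(c)).reshape(-1,3)
    for ctr in((598,281),(571,419)):
        d=np.hypot(w[:,0]-ctr[0],w[:,1]-ctr[1]);
        for z0,z1 in((60,120),(120,160),(160,220),(220,300),(300,420)):
            m=(w[:,2]>z0)&(w[:,2]<z1)&(w[:,0]>560)&(d<140)
            if m.sum()>3: 
                i=np.where(m)[0][np.argsort(d[m])[:5]];print(c,ctr,z0,m.sum(),d[i].mean().round(),w[i].mean(0).round())
```

```text
scene (598, 281) 120 73 79.0 [653. 338. 155.]
scene (598, 281) 160 90 76.0 [652. 335. 200.]
scene (598, 281) 220 1610 74.0 [652. 332. 248.]
scene (571, 419) 60 39 96.0 [667. 417. 110.]
scene (571, 419) 120 184 102.0 [669. 392. 137.]
scene (571, 419) 160 291 100.0 [660. 373. 163.]
scene (571, 419) 220 1265 98.0 [666. 394. 238.]
top (598, 281) 60 48 75.0 [658. 325. 117.]
top (598, 281) 120 214 73.0 [654. 327. 140.]
top (598, 281) 160 510 72.0 [652. 329. 196.]
top (598, 281) 220 1329 72.0 [650. 330. 239.]
top (571, 419) 60 36 94.0 [665. 416. 110.]
top (571, 419) 120 108 100.0 [665. 387. 148.]
top (571, 419) 160 251 97.0 [660. 382. 177.]
top (571, 419) 220 658 97.0 [663. 388. 239.]
```

Call:
drive_tool:
  moves: [0.039, 0, 0.01, 0, 0, 0, 0.07, 0.039, 0, 0.01, 0, 0, 0, 0.07, 0, 0, 0, 0, 0, 0, 0.07, 0, 0, 0, 0, 0, 0, 0.07]

```text
t: 27.75
tool_pos: [480.0, -366.7, 158.8]
orientation: [0.707, 0.707, 0.001, -0.001]
contact_force: [0.1, 0.2, 1.1]
width: 0.818
grip_force: 0.0
```

Run:
```python
from go import *
rows([(481,-370,21,90,.07,25)])
```

```text
t 27.75 pos [ 480.  -366.7  158.8] psi 90.0 tilt 0.14 w 69.5 gf 0.0 F [0.1 0.2 1.1]
--0: -0.001, 0, 0.023, 0, 0, 0, 0.07, 0, 0, 0.023, 0, 0, 0, 0.07, -0.001, 0, 0.023, 0, 0, 0, 0.07, 0, 0.001, 0.023, 0, 0, 0, 0.07, -0.001, 0, 0.023, 0, 0, 0, 0.07, 0, 0, 0.023, 0, 0, 0, 0.07
```

Call:
drive_tool:
  moves: [-0.002, -0.001, 0.023, 0, 0, 0, 0.07, 0, 0, 0.023, 0, 0, 0, 0.07, 0, 0, 0.023, 0, 0, 0, 0.07, -0.001, 0, 0.023, 0, 0, 0, 0.07, 0, 0, 0.023, 0, 0, 0, 0.07, 0, 0, 0.023, 0, 0, 0, 0.06, 0, 0, 0, 0, 0, 0, 0.05, 0, 0, 0, 0, 0, 0, 0.045, 0, 0, 0, 0, 0, 0, 0.04, 0, 0, 0, 0, 0, 0, 0.04]

```text
t: 28.75
tool_pos: [480.5, -371.3, 22.7]
orientation: [0.708, 0.707, 0.001, 0.001]
contact_force: [-0.6, 0.4, -0.4]
width: 0.471
grip_force: 0.0
```

Call:
drive_tool:
  moves: [0, 0, 0, 0, 0, 0, 0.037, 0, 0, 0, 0, 0, 0, 0.034, 0, 0, 0, 0, 0, 0, 0.03, 0, 0, 0, 0, 0, 0, 0.028, 0, 0, 0, 0, 0, 0, 0.028, 0, 0, 0, 0, 0, 0, 0.028]
  squeeze: 30

```text
t: 29.35
tool_pos: [480.2, -370.8, 22.3]
orientation: [0.707, 0.707, 0.001, 0.001]
contact_force: [-0.3, 0.3, 6.0]
width: 0.393
grip_force: 29.8
```

Call:
drive_tool:
  moves: [0, 0, -0.02, 0, 0, 0, 0.028, 0, 0, -0.035, 0, 0, 0, 0.028, 0, 0, -0.045, 0, 0, 0, 0.028, 0, 0, -0.045, 0, 0, 0, 0.028, 0, 0, -0.045, 0, 0, 0, 0.028, 0, 0, -0.02, 0, 0, 0, 0.028, 0, 0, 0, 0, 0, 0, 0.028]

```text
t: 30.05
tool_pos: [481.1, -372.0, 235.5]
orientation: [0.707, 0.707, 0.002, 0.003]
contact_force: [0.1, 0.1, -0.7]
width: 0.39
grip_force: 30.3
```

Run:
```python
from go import *
u=np.array([np.cos(np.radians(-18.1)),np.sin(np.radians(-18.1))]);W=np.array([617.2,274.6])
for y in(66,28.5): print(W-u*(97.5-y))
t=W-u*(97.5-66)
rows([(500,-60,235,120,.028),(t[0],t[1],120,161.9,.028)])
```

```text
[587.25875445 284.38630753]
[551.61441452 296.03667364]
t 30.05 pos [ 481.1 -372.   235.5] psi 90.0 tilt 0.41 w 33.2 gf 30.3 F [ 0.1  0.1 -0.7]
--0: 0.045, 0.003, 0, 0, 0, -0.07, 0.028, 0.044, 0.005, 0, 0, 0, -0.08, 0.028, 0.044, 0.01, 0, 0, 0, -0.07, 0.028, 0.042, 0.012, 0, 0, 0, -0.08, 0.028, 0.042, 0.016, 0, 0, 0, -0.07, 0.028, 0.041, 0.018, 0, 0, 0, -0.08, 0.028, 0.039, 0.022, 0.001, 0, 0, -0.07, 0.028, 0.028, 0.027, 0.013, 0, 0, -0.08, 0.028, 0.026, 0.03, 0.012, 0, 0, -0.08, 0.028, 0.024, 0.032, 0.013, 0, 0, -0.09, 0.028
--10: 0.021, 0.033, 0.013, 0, 0, -0.08, 0.028, 0.018, 0.035, 0.013, 0, 0, -0.08, 0.028, 0.015, 0.037, 0.012, 0, 0, -0.08, 0.028, 0.012, 0.037, 0.013, 0, 0, -0.08, 0.028, 0.009, 0.039, 0.013, 0, 0, -0.08, 0.028, 0.006, 0.039, 0.013, 0, 0, -0.09, 0.028
```

Call:
drive_tool:
  moves: [0.045, 0.003, 0, 0, 0, -0.07, 0.028, 0.044, 0.005, 0, 0, 0, -0.08, 0.028, 0.044, 0.01, 0, 0, 0, -0.07, 0.028, 0.042, 0.012, 0, 0, 0, -0.08, 0.028, 0.042, 0.016, 0, 0, 0, -0.07, 0.028, 0.041, 0.018, 0, 0, 0, -0.08, 0.028, 0.039, 0.022, 0.001, 0, 0, -0.07, 0.028, 0.028, 0.027, 0.013, 0, 0, -0.08, 0.028, 0.026, 0.03, 0.012, 0, 0, -0.08, 0.028, 0.024, 0.032, 0.013, 0, 0, -0.09, 0.028]

```text
t: 31.05
tool_pos: [526.9, 58.0, 191.5]
orientation: [0.388, 0.921, 0.001, -0.0]
contact_force: [0.7, 0.6, 0.3]
width: 0.385
grip_force: 30.2
```

Call:
drive_tool:
  moves: [0.021, 0.033, 0.013, 0, 0, -0.08, 0.028, 0.018, 0.035, 0.013, 0, 0, -0.08, 0.028, 0.015, 0.037, 0.012, 0, 0, -0.08, 0.028, 0.012, 0.037, 0.013, 0, 0, -0.08, 0.028, 0.009, 0.039, 0.013, 0, 0, -0.08, 0.028, 0.006, 0.039, 0.013, 0, 0, -0.09, 0.028, 0, 0, 0, 0, 0, 0, 0.028, 0, 0, 0, 0, 0, 0, 0.028, 0, 0, 0, 0, 0, 0, 0.028]

```text
t: 31.95
tool_pos: [585.1, 285.0, 116.0]
orientation: [0.156, 0.988, 0.0, -0.0]
contact_force: [0.4, 0.1, 0.6]
width: 0.391
grip_force: 30.3
```

Run:
```python
from go import *
print(r.state()["qpos"].round(2))
rows([(587.3,284.4,29,161.9,.028,20)])
```

```text
[ 0.45  0.47 -0.09  1.01  0.    0.77]
t 31.95 pos [585.1 285.  116. ] psi 162.1 tilt 0.06 w 33.3 gf 30.3 F [0.4 0.1 0.6]
--0: 0, 0, 0.017, 0, 0, 0, 0.028, -0.001, 0, 0.018, 0, 0, 0, 0.028, 0, 0, 0.017, 0, 0, 0, 0.028, -0.001, 0, 0.018, 0, 0, 0, 0.028, 0, 0, 0.017, 0, 0, 0, 0.028
```

Call:
drive_tool:
  moves: [-0.002, 0, 0.017, 0, 0, 0, 0.028, 0, 0, 0.018, 0, 0, 0, 0.028, 0, 0, 0.017, 0, 0, 0, 0.028, 0, 0, 0.013, 0, 0, 0, 0.028, 0, 0, 0.01, 0, 0, 0, 0.028, 0, 0, 0.006, 0, 0, 0, 0.028, 0, 0, 0.002, 0, 0, 0, 0.028, 0, 0, 0, 0, 0, 0, 0.028]

```text
t: 32.75
tool_pos: [588.0, 285.6, 33.8]
orientation: [0.155, 0.988, 0.001, 0.001]
contact_force: [0.4, -0.4, 0.4]
width: 0.393
grip_force: 30.3
```

Run:
```python
from go import *
rows([(587.3,284.4,27.3,161.9,.028,20)])
```

```text
t 32.75 pos [588.  285.6  33.8] psi 162.1 tilt 0.15 w 33.4 gf 30.3 F [ 0.4 -0.4  0.4]
--0: 0, -0.001, 0.007, 0, 0, 0, 0.028
```

Call:
drive_tool:
  moves: [0, -0.001, 0.004, 0, 0, 0, 0.028, 0, 0, 0.002, 0, 0, 0, 0.028, 0, 0, 0, 0, 0, 0, 0.028, 0, 0, 0, 0, 0, 0, 0.028]

```text
t: 33.15
tool_pos: [587.6, 284.7, 27.7]
orientation: [0.155, 0.988, 0.001, 0.0]
contact_force: [0.1, -0.4, -0.9]
width: 0.393
grip_force: 30.3
```

Call:
drive_tool:
  moves: [0, 0, 0.001, 0, 0, 0, 0.028, 0, 0, 0, 0, 0, 0, 0.034, 0, 0, 0, 0, 0, 0, 0.037, 0, 0, 0, 0, 0, 0, 0.04, 0, 0, 0, 0, 0, 0, 0.048, 0, 0, 0, 0, 0, 0, 0.055, 0, 0, -0.02, 0, 0, 0, 0.06, 0, 0, -0.045, 0, 0, 0, 0.06, 0, 0, -0.045, 0, 0, 0, 0.06, 0, 0, -0.045, 0, 0, 0, 0.06]

```text
t: 34.15
tool_pos: [587.0, 284.1, 183.1]
orientation: [0.155, 0.988, 0.001, 0.0]
contact_force: [0.6, 0.4, 0.1]
width: 0.702
grip_force: 0.0
```

Run:
```python
from go import *
rows([(510,40,235,130,.065),(486.5,-296,170,90,.07),(486.5,-296,24,90,.07,25)])
```

```text
t 34.15 pos [587.  284.1 183.1] psi 162.1 tilt 0.11 w 59.7 gf 0.0 F [0.6 0.4 0.1]
--0: 0, -0.043, -0.009, 0, 0, 0.09, 0.065, -0.004, -0.042, -0.008, 0, 0, 0.1, 0.065, -0.009, -0.042, -0.009, 0, 0, 0.09, 0.065, -0.012, -0.041, -0.009, 0, 0, 0.09, 0.065, -0.015, -0.04, -0.008, 0, 0, 0.1, 0.065, -0.02, -0.037, -0.009, 0, 0, 0.09, 0.065, -0.03, -0.029, 0.008, 0, 0, 0.09, 0.07, -0.033, -0.027, 0.008, 0, 0, 0.08, 0.07, -0.035, -0.024, 0.008, 0, 0, 0.09, 0.07, -0.037, -0.02, 0.009, 0, 0, 0.09, 0.07
--10: -0.038, -0.017, 0.008, 0, 0, 0.09, 0.07, -0.04, -0.014, 0.008, 0, 0, 0.08, 0.07, -0.041, -0.01, 0.008, 0, 0, 0.09, 0.07, -0.041, -0.007, 0.008, 0, 0, 0.09, 0.07, 0, 0, 0.024, 0, 0, 0, 0.07, 0, 0, 0.025, 0, 0, 0, 0.07, 0, 0, 0.024, 0, 0, 0, 0.07, 0, 0, 0.024, 0, 0, 0, 0.07, 0, 0, 0.025, 0, 0, 0, 0.07, 0, 0, 0.024, 0, 0, 0, 0.07
```

Call:
drive_tool:
  moves: [0, -0.043, -0.009, 0, 0, 0.09, 0.065, -0.004, -0.042, -0.008, 0, 0, 0.1, 0.065, -0.009, -0.042, -0.009, 0, 0, 0.09, 0.065, -0.012, -0.041, -0.009, 0, 0, 0.09, 0.065, -0.015, -0.04, -0.008, 0, 0, 0.1, 0.065, -0.02, -0.037, -0.009, 0, 0, 0.09, 0.065, -0.03, -0.029, 0.008, 0, 0, 0.09, 0.07, -0.033, -0.027, 0.008, 0, 0, 0.08, 0.07, -0.035, -0.024, 0.008, 0, 0, 0.09, 0.07, -0.037, -0.02, 0.009, 0, 0, 0.09, 0.07]

```text
t: 35.15
tool_pos: [498.9, -129.8, 199.7]
orientation: [0.575, 0.818, 0.001, 0.0]
contact_force: [0.2, -0.8, 0.3]
width: 0.819
grip_force: 0.0
```

Call:
drive_tool:
  moves: [-0.038, -0.017, 0.008, 0, 0, 0.09, 0.07, -0.04, -0.014, 0.008, 0, 0, 0.08, 0.07, -0.041, -0.01, 0.008, 0, 0, 0.09, 0.07, -0.041, -0.007, 0.008, 0, 0, 0.09, 0.07, 0, 0, 0, 0, 0, 0, 0.07, 0, 0, 0, 0, 0, 0, 0.07]

```text
t: 35.75
tool_pos: [486.5, -295.9, 166.8]
orientation: [0.708, 0.706, 0.001, -0.001]
contact_force: [0.3, 0.2, -1.0]
width: 0.817
grip_force: 0.0
```

Run:
```python
from sil import *
from go import *
rows([(486.5,-296,24,90,.07,25)])
p=optics.camera("scene");w=cloud(p)
print("red in rack",solid(p,w,[[(17.5,30),(17.5,54)]],(587,284),(560,608,240,330)))
print(desc(pts(p,w,(540,608,255,315),lambda h,s,v:v>0,(46,62))))
```

```text
t 35.75 pos [ 486.5 -295.9  166.8] psi 89.9 tilt 0.18 w 69.4 gf 0.0 F [ 0.3  0.2 -1. ]
--0: 0, 0, 0.024, 0, 0, 0, 0.07, 0, 0, 0.024, 0, 0, 0, 0.07, 0, 0, 0.023, 0, 0, 0, 0.07, 0, 0, 0.024, 0, 0, 0, 0.07, 0, 0, 0.024, 0, 0, 0, 0.07, 0, 0, 0.024, 0, 0, 0, 0.07
red in rack (array([586.5, 283.4]), np.float64(26.0), 202)
(173, 'mean', array([587.1, 285.6,  53.4]), 'rect', array([587.1, 285.6]), 33.2, 32.2, 'deg', 125.4, 'z', array([49.5, 53.6, 56.2]))
```

Red stands upright in the rack, with its top at z≈54 as expected. Now gripping the yellow spool.

Call:
drive_tool:
  moves: [0, 0, 0.024, 0, 0, 0, 0.07, 0, 0, 0.024, 0, 0, 0, 0.07, 0, 0, 0.023, 0, 0, 0, 0.07, 0, 0, 0.024, 0, 0, 0, 0.07, 0, 0, 0.024, 0, 0, 0, 0.07, 0, 0, 0.024, 0, 0, 0, 0.06, 0, 0, 0, 0, 0, 0, 0.05, 0, 0, 0, 0, 0, 0, 0.045, 0, 0, 0, 0, 0, 0, 0.04, 0, 0, 0, 0, 0, 0, 0.04]

```text
t: 36.8
tool_pos: [488.5, -295.4, 25.9]
orientation: [0.707, 0.707, 0.001, 0.001]
contact_force: [0.4, -0.1, -0.3]
width: 0.47
grip_force: 0.0
```

Call:
drive_tool:
  moves: [0, 0, 0, 0, 0, 0, 0.037, 0, 0, 0, 0, 0, 0, 0.034, 0, 0, 0, 0, 0, 0, 0.03, 0, 0, 0, 0, 0, 0, 0.028, 0, 0, 0, 0, 0, 0, 0.028, 0, 0, 0, 0, 0, 0, 0.028]

```text
t: 37.4
tool_pos: [487.9, -295.5, 25.4]
orientation: [0.707, 0.707, 0.001, 0.0]
contact_force: [-1.0, 1.5, 6.7]
width: 0.395
grip_force: 29.9
```

Call:
drive_tool:
  moves: [0, 0, -0.02, 0, 0, 0, 0.028, 0, 0, -0.035, 0, 0, 0, 0.028, 0, 0, -0.045, 0, 0, 0, 0.028, 0, 0, -0.045, 0, 0, 0, 0.028, 0, 0, -0.045, 0, 0, 0, 0.028, 0, 0, -0.02, 0, 0, 0, 0.028, 0, 0, 0, 0, 0, 0, 0.028]

```text
t: 38.1
tool_pos: [488.9, -296.8, 238.5]
orientation: [0.708, 0.707, 0.002, 0.003]
contact_force: [0.4, -0.2, 0.3]
width: 0.394
grip_force: 30.1
```

Run:
```python
from go import *
rows([(500,-20,235,120,.028),(551,296.2,120,161.9,.028)])
```

```text
t 38.1 pos [ 488.9 -296.8  238.5] psi 89.9 tilt 0.42 w 33.5 gf 30.1 F [ 0.4 -0.2  0.3]
--0: 0.04, 0.002, 0, 0, 0, -0.07, 0.028, 0.039, 0.004, 0.001, 0, 0, -0.08, 0.028, 0.039, 0.007, 0, 0, 0, -0.07, 0.028, 0.038, 0.01, 0.001, 0, 0, -0.08, 0.028, 0.037, 0.013, 0, 0, 0, -0.07, 0.028, 0.037, 0.016, 0.001, 0, 0, -0.08, 0.028, 0.035, 0.019, 0, 0, 0, -0.07, 0.028, 0.031, 0.025, 0.014, 0, 0, -0.09, 0.028, 0.029, 0.028, 0.015, 0, 0, -0.09, 0.028, 0.026, 0.03, 0.014, 0, 0, -0.1, 0.028
--10: 0.023, 0.033, 0.015, 0, 0, -0.09, 0.028, 0.02, 0.035, 0.014, 0, 0, -0.09, 0.028, 0.017, 0.036, 0.015, 0, 0, -0.09, 0.028, 0.013, 0.037, 0.014, 0, 0, -0.09, 0.028, 0.01, 0.039, 0.014, 0, 0, -0.1, 0.028
```

Call:
drive_tool:
  moves: [0.04, 0.002, 0, 0, 0, -0.07, 0.028, 0.039, 0.004, 0.001, 0, 0, -0.08, 0.028, 0.039, 0.007, 0, 0, 0, -0.07, 0.028, 0.038, 0.01, 0.001, 0, 0, -0.08, 0.028, 0.037, 0.013, 0, 0, 0, -0.07, 0.028, 0.037, 0.016, 0.001, 0, 0, -0.08, 0.028, 0.035, 0.019, 0, 0, 0, -0.07, 0.028, 0.031, 0.025, 0.014, 0, 0, -0.09, 0.028, 0.029, 0.028, 0.015, 0, 0, -0.09, 0.028, 0.026, 0.03, 0.014, 0, 0, -0.1, 0.028]

```text
t: 39.1
tool_pos: [516.1, 101.7, 187.3]
orientation: [0.375, 0.927, 0.001, -0.001]
contact_force: [0.8, -1.6, -0.3]
width: 0.396
grip_force: 30.1
```

Call:
drive_tool:
  moves: [0.023, 0.033, 0.015, 0, 0, -0.09, 0.028, 0.02, 0.035, 0.014, 0, 0, -0.09, 0.028, 0.017, 0.036, 0.015, 0, 0, -0.09, 0.028, 0.013, 0.037, 0.014, 0, 0, -0.09, 0.028, 0.01, 0.039, 0.014, 0, 0, -0.1, 0.028, 0, 0, 0, 0, 0, 0, 0.028, 0, 0, 0, 0, 0, 0, 0.028, 0, 0, 0, 0, 0, 0, 0.028]

```text
t: 39.9
tool_pos: [548.3, 296.5, 117.0]
orientation: [0.156, 0.988, 0.0, -0.0]
contact_force: [0.9, -0.3, 0.3]
width: 0.394
grip_force: 30.2
```

Run:
```python
from go import *
rows([(551,296.2,38,161.9,.028,20)])
```

```text
t 39.9 pos [548.3 296.5 117. ] psi 162.1 tilt 0.06 w 33.5 gf 30.2 F [ 0.9 -0.3  0.3]
--0: -0.001, 0, 0.02, 0, 0, 0, 0.028, 0, 0, 0.019, 0, 0, 0, 0.028, -0.001, 0, 0.02, 0, 0, 0, 0.028, -0.001, 0.001, 0.02, 0, 0, 0, 0.028
```

Call:
drive_tool:
  moves: [-0.002, 0, 0.02, 0, 0, 0, 0.028, 0, 0, 0.02, 0, 0, 0, 0.028, 0, 0, 0.02, 0, 0, 0, 0.028, 0, 0, 0.012, 0, 0, 0, 0.028, 0, 0, 0.008, 0, 0, 0, 0.028, 0, 0, 0.003, 0, 0, 0, 0.028, 0, 0, 0, 0, 0, 0, 0.028, 0, 0, 0, 0, 0, 0, 0.028]

```text
t: 40.7
tool_pos: [551.6, 297.4, 35.5]
orientation: [0.155, 0.988, 0.002, 0.001]
contact_force: [-0.6, -0.7, -0.7]
width: 0.393
grip_force: 30.2
```

Run:
```python
from go import *
rows([(551,296.2,30,161.9,.028,20)])
```

```text
t 40.7 pos [551.6 297.4  35.5] psi 162.1 tilt 0.21 w 33.4 gf 30.2 F [-0.6 -0.7 -0.7]
--0: 0, -0.001, 0.005, 0, 0, 0, 0.028
```

Call:
drive_tool:
  moves: [0, -0.001, 0.004, 0, 0, 0, 0.028, 0, 0, 0.001, 0, 0, 0, 0.028, 0, 0, 0, 0, 0, 0, 0.028, 0, 0, 0, 0, 0, 0, 0.034, 0, 0, 0, 0, 0, 0, 0.037, 0, 0, 0, 0, 0, 0, 0.042, 0, 0, 0, 0, 0, 0, 0.05, 0, 0, -0.02, 0, 0, 0, 0.055, 0, 0, -0.04, 0, 0, 0, 0.055, 0, 0, -0.045, 0, 0, 0, 0.05]

```text
t: 41.7
tool_pos: [549.1, 295.3, 134.0]
orientation: [0.155, 0.988, -0.0, -0.001]
contact_force: [1.0, 1.4, 0.1]
width: 0.584
grip_force: 0.0
```

Run:
```python
from go import *
from m import *
u=np.array([np.cos(np.radians(-18.1)),np.sin(np.radians(-18.1))]);W=np.array([617.2,274.6])
for y in(-46,): print(W-u*(97.5-y))
t=W-u*(97.5+85)
rows([(t[0],t[1],130,161.9,0),(t[0],t[1],42,161.9,0,25)])
p=optics.camera("scene");w=cloud(p)
print("stop",desc(pts(p,w,(430,520,280,360),ora,(46,66))))
```

```text
[480.80099251 319.18206765]
t 41.7 pos [549.1 295.3 134. ] psi 162.1 tilt 0.14 w 49.7 gf 0.0 F [1.  1.4 0.1]
--0: 0.037, 0.001, 0.001, 0, 0, 0, 0, 0.037, 0, 0.002, 0, 0, 0, 0, 0.037, 0.001, 0.001, 0, 0, 0, 0, 0, 0, 0.022, 0, 0, 0, 0, 0, 0, 0.022, 0, 0, 0, 0, 0, 0, 0.022, 0, 0, 0, 0, 0, 0, 0.022, 0, 0, 0, 0
stop (59, 'mean', array([476.9, 321.1,  55. ]), 'rect', array([476.8, 320.9]), 40.8, 7.8, 'deg', 73.4, 'z', array([51.1, 55.4, 57.9]))
```

Call:
drive_tool:
  moves: [0.036, 0, 0, 0, 0, 0, 0, 0.036, 0.001, 0.002, 0, 0, 0, 0, 0.034, 0, 0.002, 0, 0, 0, 0, 0, 0, 0.025, 0, 0, 0, 0, 0, 0, 0.025, 0, 0, 0, 0, 0, 0, 0.025, 0, 0, 0, 0, 0, 0, 0.015, 0, 0, 0, 0, 0, 0, 0, 0, 0, 0, 0, 0, 0, 0, 0, 0, 0, 0]

```text
t: 42.65
tool_pos: [450.0, 329.7, 40.6]
orientation: [0.155, 0.988, 0.001, 0.0]
contact_force: [0.2, 0.3, 0.7]
width: 0.002
grip_force: 0.0
```

```bash
cat > loc.py <<'E'
from go import *
u=np.array([np.cos(np.radians(-18.1)),np.sin(np.radians(-18.1))]);W=np.array([617.2,274.6])
s=r.state();d=s["tool_pos"][:2]-W
print("rack y",97.5+d@u,"x",d@[u[1],-u[0]],"z",s["tool_pos"][2],"F along",s["contact_force"][:2]@u,s["contact_force"].round(1),s["t"])
E
python3 loc.py
```

```text
rack y -78.57522184169017 x -0.4006474546340192 z 40.60091852692494 F along 0.05323736141127055 [0.2 0.3 0.7] 42.65
```

Call:
drive_tool:
  moves: [0, 0, 0.004, 0, 0, 0, 0, -0.01, 0, 0, 0, 0, 0, 0, -0.012, 0, 0, 0, 0, 0, 0, -0.012, 0, 0, 0, 0, 0, 0, -0.012, 0, 0, 0, 0, 0, 0, -0.01, 0, 0, 0, 0, 0, 0, -0.006, 0, 0, 0, 0, 0, 0, -0.004, 0, 0, 0, 0, 0, 0, -0.004, 0, 0, 0, 0, 0, 0, 0, 0, 0, 0, 0, 0, 0]

```text
t: 43.65
tool_pos: [517.2, 308.0, 36.5]
orientation: [0.155, 0.988, 0.001, 0.001]
contact_force: [0.2, -0.4, 0.6]
width: -0.003
grip_force: 0.0
```

```bash
python3 loc.py
python3 - <<'E'
from m import *
p=optics.camera("scene");w=cloud(p)
q=pts(p,w,(430,640,260,360),ora,(40,66));u=np.array([np.cos(np.radians(-18.1)),np.sin(np.radians(-18.1))]);print(97.5+((q[:,:2]-[2,1.7]-[617.2,274.6])@u).mean(),len(q))
E
```

```text
rack y -7.933476832882377 x -0.6326878739547408 z 36.51690781117735 F along 0.2867179501128704 [ 0.2 -0.4  0.6] 43.65
6.1842158801969305 25
```

Call:
drive_tool:
  moves: [-0.003, 0, 0, 0, 0, 0, 0, -0.003, 0, 0, 0, 0, 0, 0, -0.003, 0, 0, 0, 0, 0, 0, -0.002, 0, 0, 0, 0, 0, 0, -0.002, 0, 0, 0, 0, 0, 0, 0, 0, 0, 0, 0, 0, 0, 0, 0, 0, 0, 0, 0, 0]

```text
t: 44.4
tool_pos: [529.4, 304.2, 36.6]
orientation: [0.155, 0.988, 0.001, 0.001]
contact_force: [-1.2, -0.2, -0.7]
width: 0.003
grip_force: 0.4
```

Call:
drive_tool:
  moves: [-0.001, 0, 0, 0, 0, 0, 0, 0, 0, 0, 0, 0, 0, 0]

```text
t: 44.6
tool_pos: [530.0, 304.0, 36.6]
orientation: [0.155, 0.988, 0.001, 0.0]
contact_force: [-1.8, -0.0, 0.7]
width: -0.0
grip_force: 0.8
```

```bash
python3 loc.py
python3 - <<'E'
from m import *
p=optics.camera("scene");w=cloud(p);save(p,"push.png",(270,280,120,90),6)
q=pts(p,w,(430,640,260,360),ora,(40,66));u=np.array([np.cos(np.radians(-18.1)),np.sin(np.radians(-18.1))]);print(97.5+((q[:,:2]-[2,1.7]-[617.2,274.6])@u).mean(),len(q))
E
```

```text
rack y 5.452698445103877 x -0.816330848751178 z 36.596626964838066 F along -1.6957764088914067 [-1.8 -0.   0.7] 44.6
19.38827418749274 18
```

Call:
drive_tool:
  moves: [-0.001, 0, 0, 0, 0, 0, 0, 0, 0, 0, 0, 0, 0, 0, -0.001, 0, 0, 0, 0, 0, 0, 0, 0, 0, 0, 0, 0, 0]

```text
t: 45.05
tool_pos: [532.0, 303.3, 36.6]
orientation: [0.155, 0.988, 0.001, 0.0]
contact_force: [-1.8, -0.4, 0.0]
width: 0.0
grip_force: 0.9
```

Call:
drive_tool:
  moves: [-0.001, 0, 0, 0, 0, 0, 0, 0, 0, 0, 0, 0, 0, 0]

```text
t: 45.25
tool_pos: [533.0, 303.0, 36.6]
orientation: [0.155, 0.988, 0.001, 0.0]
contact_force: [-2.3, 0.2, -0.5]
width: 0.001
grip_force: 0.9
```

```bash
python3 loc.py
```

```text
rack y 8.658066650415236 x -0.8565009289847475 z 36.60545428213485 F along -2.1968609260923757 [-2.3  0.2 -0.5] 45.25
```

Call:
drive_tool:
  moves: [-0.001, 0, 0, 0, 0, 0, 0, 0, 0, 0, 0, 0, 0, 0]

```text
t: 45.45
tool_pos: [534.0, 302.7, 36.6]
orientation: [0.155, 0.988, 0.001, 0.0]
contact_force: [-1.1, -0.3, -0.4]
width: -0.002
grip_force: 0.9
```

Call:
drive_tool:
  moves: [-0.001, 0, 0, 0, 0, 0, 0, 0, 0, 0, 0, 0, 0, 0]

```text
t: 45.65
tool_pos: [534.9, 302.4, 36.6]
orientation: [0.155, 0.988, 0.001, 0.0]
contact_force: [-1.9, 0.4, -0.5]
width: -0.001
grip_force: 0.9
```

```bash
python3 loc.py
python3 - <<'E'
from m import *
p=optics.camera("scene");w=cloud(p);save(p,"push2.png",(270,280,120,90),6)
u=np.array([np.cos(np.radians(-18.1)),np.sin(np.radians(-18.1))])
q=pts(p,w,(430,640,260,360),ora,(40,66));print(97.5+((q[:,:2]-[2,1.7]-[617.2,274.6])@u).mean(),len(q))
m=(w[...,2]>46)&(w[...,2]<66)&(w[...,0]>540)&(w[...,0]<650)&(w[...,1]>240)&(w[...,1]<330)
L=97.5+(w[m][:,:2]-[2,1.7]-[617.2,274.6])@u;print(np.histogram(L,bins=np.arange(0,120,4)))
E
```

```text
rack y 10.632608399454853 x -0.8341110234266111 z 36.59307678161546 F along -1.9583343109652536 [-1.9  0.4 -0.5] 45.65
24.38801696248065 20
(array([ 0,  0,  0,  0,  0,  9, 24, 12, 11, 28, 30, 31, 15, 28, 22, 11,  7,
       22, 28, 19, 23, 27, 24, 14, 23, 38, 31,  4,  0]), array([  0,   4,   8,  12,  16,  20,  24,  28,  32,  36,  40,  44,  48,
        52,  56,  60,  64,  68,  72,  76,  80,  84,  88,  92,  96, 100,
       104, 108, 112, 116]))
```

View pics/push2.png

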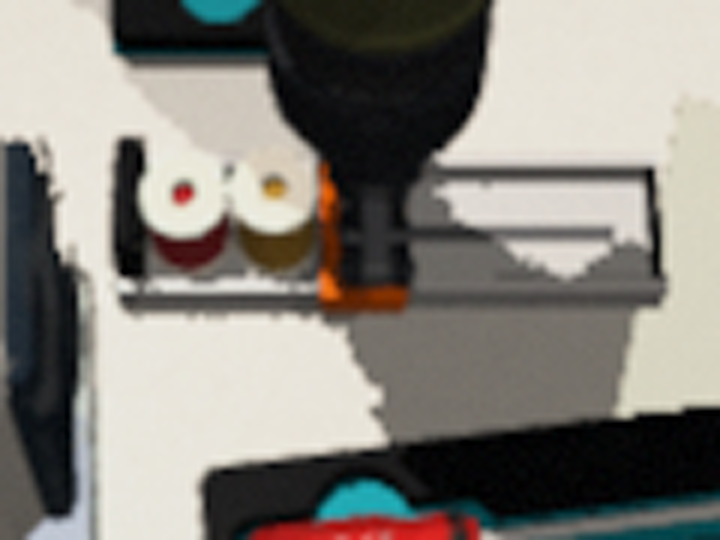

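The spools are upright side by side at (185,190) and (275,190), almost touching the wall, with the stop behind them. I'll keep pushing until the force rises.

Call:
drive_tool:
  moves: [-0.001, 0, 0, 0, 0, 0, 0, 0, 0, 0, 0, 0, 0, 0]

```text
t: 45.9
tool_pos: [535.3, 302.3, 36.6]
orientation: [0.155, 0.988, 0.001, -0.0]
contact_force: [-4.1, 1.4, 0.3]
width: 0.0
grip_force: 2.0
```

Call:
drive_tool:
  moves: [-0.001, 0, 0, 0, 0, 0, 0, 0, 0, 0, 0, 0, 0, 0]

```text
t: 46.1
tool_pos: [535.5, 302.2, 36.6]
orientation: [0.155, 0.988, 0.001, -0.001]
contact_force: [-6.7, 1.5, 2.5]
width: 0.0
grip_force: 3.4
```

Progress has stalled and the force has risen, so it's snug. One last small push, then back off and lift away.

Call:
drive_tool:
  moves: [-0.001, 0, 0, 0, 0, 0, 0, 0, 0, 0, 0, 0, 0, 0]

```text
t: 46.3
tool_pos: [535.6, 302.2, 36.6]
orientation: [0.155, 0.988, 0.002, -0.002]
contact_force: [-9.1, 2.4, 4.9]
width: 0.003
grip_force: 4.8
```

Call:
drive_tool:
  moves: [0.01, 0, 0, 0, 0, 0, 0, 0.015, 0, 0, 0, 0, 0, 0, 0, 0, -0.03, 0, 0, 0, 0, 0, 0, -0.045, 0, 0, 0, 0, 0, 0, -0.045, 0, 0, 0, 0, 0, -0.045, -0.045, 0, 0, 0, 0, 0, -0.045, 0, 0, 0, 0, 0, 0, -0.045, 0, 0, 0, 0, 0, 0, -0.045, 0, 0, 0, 0, 0, 0, 0, 0, 0, 0, 0]

```text
invalid input
```

```bash
python3 loc.py
python3 - <<'E'
from sil import *
u=np.array([np.cos(np.radians(-18.1)),np.sin(np.radians(-18.1))])
B=[[(22.5,32),(22.5,84),(11,98)],[(9,98),(9,113)],[(6,113),(3,136)]]
p=optics.camera("scene");w=cloud(p)
q=pts(p,w,(430,640,260,360),ora,(46,66));L=97.5+(q[:,:2]-[2,1.7]-[617.2,274.6])@u;print("stop y",L.mean(),np.percentile(L,[2,98]),len(q))
try: print("bottle",solid(p,w,B,(480,-445),(440,520,-490,-400)))
except Exception as e: print(e)
print("reddrv",desc(pts(p,w,(480,660,380,470),red,(15,60))),"\nyeldrv",desc(pts(p,w,(480,640,120,240),yel,(15,60))))
a=cv2.resize(p["img"][225:400,260:420,::-1],None,fx=3.3,fy=3.3,interpolation=cv2.INTER_CUBIC)
b=cv2.resize(p["img"][90:140,250:330,::-1],None,fx=3.3,fy=3.3,interpolation=cv2.INTER_CUBIC)
c=np.zeros((a.shape[0],a.shape[1]+b.shape[1],3),np.uint8);c[:,:a.shape[1]]=a;c[:b.shape[0],a.shape[1]:]=b
cv2.imwrite("pics/final.png",c[:600]);print(c.shape)
E
```

```text
rack y 11.336715861854117 x -0.853101354306976 z 36.574518426888716 F along -9.38096108930408 [-9.1  2.4  4.9] 46.3
stop y 25.635431946219892 [24.93118837 27.23952859] 17
bottle (array([ 481.1, -444.3]), np.float64(18.1), 280)
reddrv (408, 'mean', array([579.7, 419.4,  30.6]), 'rect', array([576.5, 420.1]), 82.6, 27.9, 'deg', 161.9, 'z', array([24.6, 30.9, 35.3])) 
yeldrv (126, 'mean', array([564.5, 173.7,  27.8]), 'rect', array([563.4, 171. ]), 42.4, 24.4, 'deg', 153.0, 'z', array([22.4, 28.3, 32.4]))
(578, 792, 3)
```

Call:
drive_tool:
  moves: [0.01, 0, 0, 0, 0, 0, 0, 0.015, 0, 0, 0, 0, 0, 0, 0, 0, -0.03, 0, 0, 0, 0, 0, 0, -0.045, 0, 0, 0, 0, 0, 0, -0.045, 0, 0, 0, 0, 0, -0.045, -0.045, 0, 0, 0, 0, 0, -0.045, 0, 0, 0, 0, 0, 0, -0.045, 0, 0, 0, 0, 0, 0, -0.045, 0, 0, 0, 0, 0, 0, 0, 0, 0, 0, 0]

```text
invalid input
```

```bash
cat > fin.py <<'E'
from sil import *
from fit import plane
u=np.array([np.cos(np.radians(-18.1)),np.sin(np.radians(-18.1))])
for c,off in(("scene",[2,1.7]),("top",[-2,-1.7])):
    p=optics.camera(c);w=cloud(p)
    q=pts(p,w,(430,640,260,360),ora,(46,66))
    if len(q): L=97.5+(q[:,:2]-off-[617.2,274.6])@u;print(c,"stop y",L.mean(),len(q))
    m=(w[...,2]>44)&(w[...,2]<66)&(w[...,0]>530)&(w[...,0]<650)&(w[...,1]>240)&(w[...,1]<330)
    L=97.5+(w[m][:,:2]-off-[617.2,274.6])@u
    if len(L): print(np.histogram(L,bins=np.arange(16,112,5))[0])
    hsv=cv2.cvtColor(p["img"],cv2.COLOR_RGB2HSV).astype(int);H,S,V=hsv.transpose(2,0,1)
    for n,f,o,a,z in(("red",red,(526,428),-11.1,22),("yel",yel,(528,183),-18.5,20)):
        g=plane(p,z);a=np.radians(a);d=g-o;X=d@[np.sin(a),-np.cos(a)];Y=d@[np.cos(a),np.sin(a)]
        k=f(H,S,V)&(abs(X)<36)&(abs(Y)<100)
        if k.sum(): print(c,n,k.sum(),"x",np.percentile(X[k],[3,50,97]).round(1),"y",np.percentile(Y[k],[1,50,99]).round(1),"z",np.nanpercentile(w[k][:,2],[10,50,95]).round(1))
E
python3 fin.py; python3 loc.py
```

```text
scene stop y 25.49082472212564 17
[ 1 20 26 19 40 33 32 28 23 12 25 29 29 30 30 22 41 41 21]
scene red 424 x [-10.9   0.2  12.1] y [ 9.6 54.5 91.4] z [25.8 30.8 35.2]
scene yel 137 x [-9.6  1.5 12.6] y [14.8 37.6 58.4] z [22.6 28.3 77.9]
[ 0  0  0  0  6  9 11 11 11  7 15 17 19 18 23 16 24 25 14]
top yel 118 x [-8.6  0.4  9.2] y [ 0.1 33.8 60.1] z [23.4 28.4 33.3]
rack y 11.320120364273876 x -0.8169520152171662 z 36.55981132886109 F along -8.81749316266541 [-8.4  2.6  4.5] 46.45
```

Call:
drive_tool:
  moves: [0.01, 0, 0, 0, 0, 0, 0, 0.015, 0, 0, 0, 0, 0, 0, 0, 0, -0.03, 0, 0, 0, 0, 0, 0, -0.045, 0, 0, 0, 0, 0, 0, -0.045, 0, 0, 0, 0, 0, -0.045, -0.045, 0, 0, 0, 0, 0, -0.045, 0, 0, 0, 0, 0, 0, -0.045, 0, 0, 0, 0, 0, 0, -0.045, 0, 0, 0, 0, 0, 0, 0, 0, 0, 0, 0, 0]

```text
t: 47.45
tool_pos: [458.9, 142.7, 191.6]
orientation: [0.157, 0.988, -0.0, 0.0]
contact_force: [-1.0, -0.5, 0.3]
width: 0.001
grip_force: 0.0
```

Call:
drive_tool:
  moves: [0, -0.04, -0.02, 0, 0, 0, 0, 0, -0.04, -0.02, 0, 0, 0, 0, 0, -0.04, 0, 0, 0, 0, 0, 0, -0.04, 0, 0, 0, 0, 0, 0, -0.04, 0, 0, 0, 0, 0, 0, 0, 0, 0, 0, 0, 0, 0, 0, 0, 0, 0, 0, 0, 0, 0, 0, 0, 0, 0, 0]

```text
t: 48.25
tool_pos: [400.5, -42.9, 231.2]
orientation: [0.155, 0.988, 0.001, 0.001]
contact_force: [1.1, -0.1, 0.9]
width: -0.001
grip_force: 0.0
```

```bash
python3 fin.py; python3 loc.py
```

```text
scene stop y 24.664794445972927 53
[ 5 40 33 19 41 34 32 29 24 11 27 31 27 29 28 26 37 45 18]
scene red 422 x [-11.1   0.2  12.1] y [10.  55.1 91.4] z [26.2 30.8 35.2]
scene yel 167 x [-9.6  1.5 12.6] y [-0.3 32.8 58.4] z [21.4 27.8 32.1]
top stop y 26.098190492086626 40
[ 2 32 22 15 21 20 24 18 16  8 14 20 15 24 18 16 21 26 14]
top red 231 x [-12.6  -0.5  11.6] y [11.  57.3 94.8] z [22.7 30.5 36.6]
top yel 122 x [-8.8  0.6  9.5] y [ 0.3 34.3 60.1] z [23.8 28.  33.1]
rack y -9.915694393378715 x 368.9031502776849 z 231.0612101871126 F along -0.04036253553581314 [ 0.   0.2 -1. ] 48.35
```

Both drivers measure in place (handle tops z≈36 and ≈33, centred), the bottle was upright in its well, the spools are snug and the arm is clear.

```bash
python3 -c "
from workcell import r
print(r.hand_in())"
```

```text
the job is handed in; nothing more can be done
None
```

The kit is made up and handed in at about 48 s of the 134 s: both screwdrivers in their foam, the oil bottle upright in the well, and the red and yellow spools upright in the rack with the stop snug against them; the judging result was not shown.

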